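# Stow the twine, cover it, and sand the serving board

### The job

Before sanding, get the twine out of the dust: lift every bobbin off its post into the terracotta bowl and set the wooden cover on the bowl so that it sits seated and level. Then, with the sanding block lying flat and lengthwise along the middle of the serving board, press with a steady light force of about 10 N and make one unbroken stroke over its whole length, from the end with the hole to the plain end, and back again over the whole length to the hole. Finally lay the block sole down on its cork mat, wholly on it, with the bowl still covered, and leave the reamer, measuring cup and carafe alone.

Things in the scene. Friction and masses are not known exactly. Their poses are not given: they have to be found in the camera images.
- bobbin0: twine bobbin, one of up to three alike (one to three are present), upright on a post at the start: cork-coloured winding 60 mm across and 36 mm high, above it a bare cardboard core tube 30 mm across and 26 mm high (62 mm in all) to grip by; a 19 mm bore runs right through. 0.12 kg. Origin: centre of its underside; z up along the bore
- bobbin1: as bobbin0
- bobbin2: as bobbin0
- stand: fixed dark wooden stand 250 x 80 x 20 mm with three upright steel posts 12 mm across and 75 mm high (tips 95 mm above the worktop), at -85, 0 and +85 mm along its long x axis; each bobbin rests on the 20 mm high base around a post. Origin: centre of its underside
- bowl: loose round terracotta-glazed bowl, 0.9 kg, steep-sided: rim 172 mm across outside and 160 mm inside, 92 mm high, inner floor 8 mm above its underside and 136 mm across at the floor; up to three bobbins fit upright side by side (centres 36 mm from the axis, 120 degrees apart), and then stand below the rim. Origin: centre of its underside; z up
- cover: loose round wooden cover, 0.35 kg: disc 184 mm across, 12 mm thick; below it a tapered plug 8 mm deep (128 to 140 mm across) that goes inside the bowl's rim with 10 mm play each way; on top a round knob 28 mm across, 34 mm high (54 mm in all). At first it lies plug down on the worktop. Origin: centre of the plug's underside; z up. Seated, it is 84 mm above the bowl's origin
- sander: sanding block, 0.3 kg: wooden sole block 120 x 60 x 27 mm with its long side along x, and on it a grip ridge 100 mm long along x, 28 mm wide and 35 mm high (62 mm in all), to be taken from above across y. Origin: centre of its underside; z up. It starts on the cork mat, lengthwise
- mat: fixed cork mat 170 x 110 x 4 mm, long side along x. Origin: centre of its underside
- board_feet: the four fixed soft rubber feet of the serving board (with the board on them). Origin: on the worktop under the board's centre; x along the board, the end with the hole at -x
- board_top (a point): centre of the board's top face, 44 mm above the worktop when not pressed; moves down with the board. The oak board is 320 mm along x, 100 mm along y, 20 mm thick; a dark round hanging hole (22 mm) is near its -x end, 142 mm from the centre
- board (a joint): how far the board is pressed down on its soft feet, m: 0 free, 0.014 bottomed. It sinks straight down without tilting: about 1.6 N starts it moving, then 1.2 N per mm (10 N at 7 mm, 18 N bottomed)
- reamer: bystander: wooden citrus reamer lying on the worktop, 150 mm long
- measuring_cup: bystander: steel measuring cup 80 mm across, 70 mm high with a side handle
- carafe: bystander: empty glass carafe 104 mm across, 180 mm high
Things that resemble listed ones, but are neither listed nor needed, are in the scene too. What is shaped like the bobbin0 but pink is not meant.

How it is judged:
By the outcome, as a careful person would: the job done as asked, in the order asked, and still so for the second after the job is handed in, with the robot touching nothing.
Of bobbin0, bobbin1, bobbin2 only 1 to 3 are there at a start; the rules pass over those that are not, and their reading is None.
At some moment in a run one of cover, sander may be knocked a few centimetres aside while the robot is not near it.
It also fails if it takes over 210 s, if anything falls off the work surface, if the arm or the gripper's body presses on something with over 40 N, if the wrist force passes 120 N, or if a joint passes its speed limit or range.

### The arm

A 6-joint arm with a two-finger parallel gripper is mounted at the origin on the work surface. World frame = base frame: x ahead of the robot, y to its left, z up, the work surface at z = 0. Lengths are in m, angles in rad, forces in N, time in s.
With the tool pointing down it reaches from about 0.35 to 0.975 m from the base axis. Payload 4.9 kg.
Tool frame: the origin (TCP) lies at the very end of the fingers, on their centre line; the grasp point (between the pads) lies 19 mm behind it; z points along the fingers, y is the line along which they close (so a half turn about z gives the same grasp; the last joint's range is limited). The gripper opens to 85 mm and grips with 20 to 120 N. Pads are 22 mm wide; open, the fingers measure 114 mm over their backs; the gripper's body (76 mm by 85 mm) begins 54 mm behind the grasp point. The pads swing forward as they close: fully open they stand 13 mm farther back than shut.
Start: joints at [1.183, 0.053, 1.613, -0, 1.476, -0.119], TCP at [0.166, 0.603, 0.231] pointing down, gripper open.
Joint ranges: [-3.01, 3.01], [-1.01, 2.22], [0.06, 2.58], [-1.02, 4.17], [0.09, 2.62], [-3.14, 3.14]. Speed limits (rad/s): [2.57, 2.57, 3.14, 3.14, 3.14, 3.14].

### API

Orientations are given as a unit quaternion [w, x, y, z].
In Python, from plant import manip gives the robot as it stands.
- The arm moves only by the tool send_rows, never from a script. Its argument "increments" is a list of rows, each an object of numbers: "claw": the closure, from -1 (fully open) to 1 (shut); "dx", "dy", "dz": the shift along the tool's x, y, z in units of 0.5 m (1.0 is 0.5 m); "yaw": the turn about the tool's z in units of 1.5 rad (1.0 is 1.5 rad). A call has 1 to 20 rows; each row is the pose to reach, as a shift and turn from the pose commanded when the call began, along the tool's axes at that moment; what a row does not reach only later rows make up. A row lasts 1/8 s, in which the tool goes at most 62.5 mm and 10.7 degrees, less where a joint would pass 70% of its speed; a pose out of reach is approached as far as the arm can. A call with a number of a shift or a turn outside -1 to 1 is refused whole. A call with a gripper value outside its range is refused whole. The fingers move at their own pace and stop on an object; the grip force is fixed at half the most. Time passes only in rows, so rows that repeat a pose let the fingers close. It gives the time, the measured TCP pose, the force, the opening and the grip force at its end, in the units of the state.
- manip.state(): the state, without advancing time (a new reading comes with each control period).
- manip.grab_frame(name): name is "side" or "top" or "wrist"; returns the picture (384x512x3 uint8, red, green, blue); there is no depth.
- manip.camera_params(name): a dict with "camera_matrix" (3x3 intrinsics, pixels), "extrinsics" (4x4, takes a point from world to camera coordinates); the wrist camera has in their place "tool_from_camera" (4x4, takes a point from camera to tool coordinates, whose origin is the TCP and whose axes are the flange's). Camera axes: x right, y down, z forward; pixel columns grow to the right and rows downward; lengths in m; the calibration is good to about 2 mm. A picture is of the moment at which its call begins: read the wrist's pose just before it. camera_params takes no time and is no camera call.
- manip.job_done(): hands the job in; it is judged then, once.
The state is a dict: "time": time; "joint_pos": joint angles; "joint_vel": joint speeds; "joint_efforts": joint torques, N m; "tool_pos": TCP position; "tool_rot": TCP orientation; "contact_force": force on the tool from outside, world axes, zero at the start; "ft_torque": the same for the moment, N m; "gripper_width": opening from 0.0 (shut) to 1.0 (fully open); "grasp_force": force on a finger pad.
Only numpy, scipy, OpenCV 4.12 (cv2) and the standard library are available. Lean on these libraries where they do the work, as an engineer would, in place of code of your own. Each camera call takes 0.05 s, during which the arm holds its last target. There are 200 camera calls.

## Working session

There is one attempt and no reset: what is moved stays moved. The work goes in short steps, Python scripts to look and compute and a tool call to move; the robot and the scene stay as the last step left them, time stands still between calls to the robot, and variables do not carry over. Pictures are saved under pics/ and viewed, at most 14 in all, crops included, and the job is handed in when it is done.

Besides the shell and the picture viewer there is one more tool, called after "Request:" in YAML: its name, and indented under it one key for each argument. send_rows: Moves the arm, as the interface text tells. Shifts and turns lie within -1 to 1; 1 stands for 0.5 m of shift or 1.5 rad of turn. Its arguments: {"type":"object","properties":{"increments":{"type":"array","items":{"type":"object","properties":{"claw":{"type":"number"},"dx":{"type":"number"},"dy":{"type":"number"},"dz":{"type":"number"},"yaw":{"type":"number"}}}}},"required":["increments"]}

```bash
ls; mkdir -p pics
python3 - <<'E'
from plant import manip
import cv2,numpy as np
for n in("top","side"):
    cv2.imwrite(f"pics/{n}0.png",cv2.resize(manip.grab_frame(n)[:,:,::-1],(800,600),interpolation=cv2.INTER_CUBIC))
    print(n,manip.camera_params(n))
print(manip.camera_params("wrist"))
print(manip.state())
E
```

```text
pics
top {'camera_matrix': array([[482.11201327,   0.        , 254.5937943 ],
       [  0.        , 482.11201327, 193.69648241],
       [  0.        ,   0.        ,   1.        ]]), 'extrinsics': array([[ 0.02573846, -0.99966311, -0.00334766,  0.00307131],
       [-0.99409959, -0.02524195, -0.10549334,  0.57731077],
       [ 0.1053733 ,  0.00604314, -0.99441437,  1.35390909],
       [ 0.        ,  0.        ,  0.        ,  1.        ]])}
side {'camera_matrix': array([[376.45978498,   0.        , 256.52453134],
       [  0.        , 376.45978498, 190.46175137],
       [  0.        ,   0.        ,   1.        ]]), 'extrinsics': array([[-0.99725402, -0.07404327, -0.00141798,  0.59888998],
       [-0.04063594,  0.56311305, -0.82538016,  0.08690303],
       [ 0.06191232, -0.82305606, -0.56457558,  1.18760089],
       [ 0.        ,  0.        ,  0.        ,  1.        ]])}
{'camera_matrix': array([[338.69219697,   0.        , 253.65779429],
       [  0.        , 338.69219697, 185.92857102],
       [  0.        ,   0.        ,   1.        ]]), 'tool_from_camera': array([[ 6.04774364e-04, -9
[... 353 characters left out ...]
8300931e+00,  5.33133354e-02,  1.61412668e+00, -2.53903175e-05,
        1.47600035e+00, -1.18974377e-01]), 'joint_vel': array([ 5.94518404e-05, -1.83440186e-03, -2.87672780e-03, -1.27883122e-03,
        2.21256537e-03,  8.33720822e-04]), 'joint_efforts': array([-1.49052667e-04, -3.94908607e+01, -3.71361423e+01, -1.54504914e-04,
        4.02199905e-03,  2.20261671e-05]), 'tool_pos': array([0.16577277, 0.60204252, 0.23018994]), 'tool_rot': array([-2.19356509e-04,  1.34000748e-01,  9.90980800e-01, -8.97523850e-04]), 'contact_force': array([ 0.27284444, -0.2299807 , -0.40069812]), 'ft_torque': array([-0.02746291,  0.03451295, -0.05038369]), 'grasp_force': 0.0, 'gripper_width': 1.000497865787658}
```

View pics/top0.png

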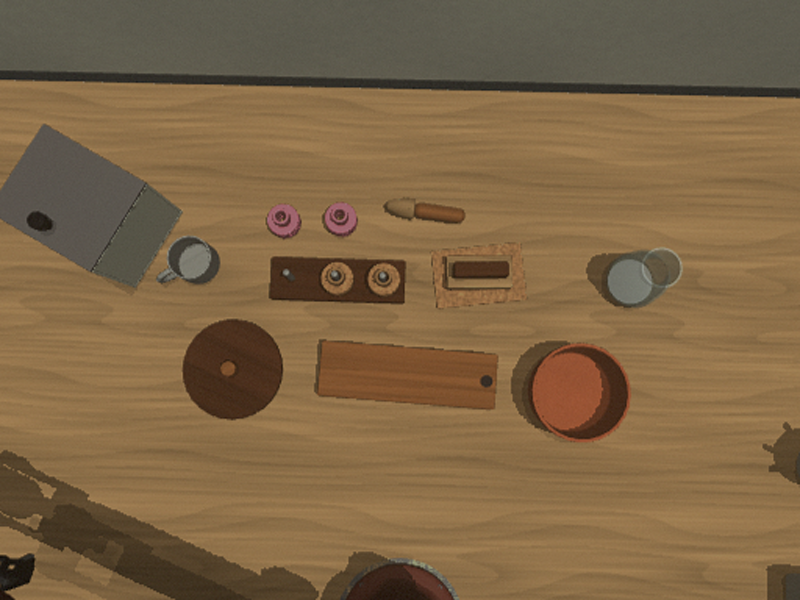

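View pics/side0.png

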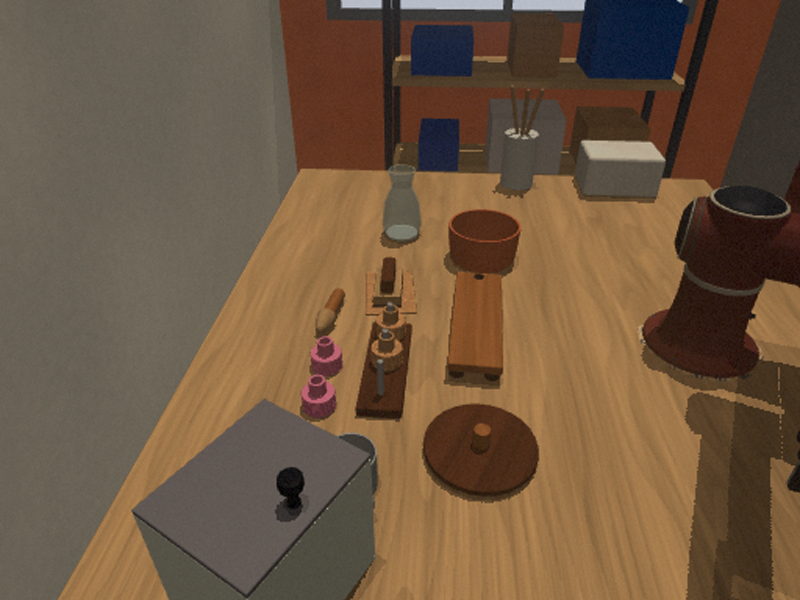

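Top view (800x600): bobbins at (336,275) and (383,277), empty post tip (287,272), cover (233,369), bowl rim (580,391), sander ridge (480,270), board corners (319,340),(497,353),(495,409),(317,394) with hole at (486,381). Two bobbins are present; the pink ones are decoys.

```bash
cat > h.py <<'E'
from plant import manip
import cv2,numpy as np
from scipy.spatial.transform import Rotation as R
def pose():
    s=manip.state(); q=s["tool_rot"]; T=np.eye(4)
    T[:3,:3]=R.from_quat([q[1],q[2],q[3],q[0]]).as_matrix(); T[:3,3]=s["tool_pos"]; return T
def cam(n):
    p=manip.camera_params(n); K=p["camera_matrix"]
    return K,(np.linalg.inv(p["extrinsics"]) if n!="wrist" else pose()@p["tool_from_camera"])
def bp(c,u,v,z):
    K,T=c; d=T[:3,:3]@np.linalg.inv(K)@[u,v,1]; o=T[:3,3]
    return (o+d*(z-o[2])/d[2])
def proj(c,P):
    K,T=c; q=np.linalg.inv(T)@np.append(P,1); q=K@q[:3]; return q[:2]/q[2]
def yawnow():
    x=pose()[:3,1]; return np.arctan2(x[1],x[0])   # world direction of closing axis
def to(x,y,z,closing=None):
    """increments (units of moves) from measured pose to target; closing = wanted world angle of tool y"""
    T=pose(); d=T[:3,:3].T@(np.array([x,y,z])-T[:3,3])/0.5
    yw=0
    if closing is not None:
        e=(closing-yawnow()+np.pi/2)%np.pi-np.pi/2; yw=-e/1.5
    print("dx %.4f dy %.4f dz %.4f yaw %.4f"%(*d,yw)); return d,yw
def snap(n,name,crop=None,scale=1.5625):
    c=cam(n); im=manip.grab_frame(n)[:,:,::-1].copy()
    np.save(f"pics/{name}.npy",im)
    o=im if crop is None else im[crop[1]:crop[3],crop[0]:crop[2]]
    cv2.imwrite(f"pics/{name}.png",cv2.resize(o,None,fx=scale,fy=scale,interpolation=cv2.INTER_CUBIC)); return c,im
E
python3 - <<'E'
from h import *
c=cam("top"); k=1/1.5625
for n,u,v,z in [("post",287,272,.095),("bA wind",337,279,.056),("bA tip",336,274,.095),("bB wind",384,280,.056),("bB tip",383,275,.095),("coverdisc",233,369,.020),("knob",228,369,.054),("bowlrim",580,391,.092),("ridge",480,270,.066),
 ("brd",319,340,.044),("brd",497,353,.044),("brd",495,409,.044),("brd",317,394,.044),("hole",486,381,.044),
 ("mat",433,251,.004),("mat",521,243,.004),("mat",526,299,.004),("mat",438,308,.004),("st",272,258,.02),("st",406,261,.02),("st",404,303,.02),("st",270,299,.02)]:
    print(n,bp(c,u*k,v*k,z).round(4))
s=manip.state(); print(yawnow())
E
```

```text
post [0.6195 0.2138 0.095 ]
bA wind [0.6146 0.1288 0.056 ]
bA tip [0.6181 0.1274 0.095 ]
bB wind [0.6149 0.0437 0.056 ]
bB tip [0.6184 0.0447 0.095 ]
coverdisc [0.448  0.3172 0.02  ]
knob [0.4474 0.3187 0.054 ]
bowlrim [ 0.4246 -0.3021  0.092 ]
ridge [ 0.6361 -0.1286  0.066 ]
brd [0.504  0.1587 0.044 ]
brd [ 0.4887 -0.1637  0.044 ]
brd [ 0.3884 -0.1613  0.044 ]
brd [0.4069 0.1587 0.044 ]
hole [ 0.4379 -0.1445  0.044 ]
mat [ 0.6795 -0.0459  0.004 ]
mat [ 0.699  -0.2116  0.004 ]
mat [ 0.5928 -0.2219  0.004 ]
mat [ 0.5717 -0.0575  0.004 ]
st [0.6559 0.2546 0.02  ]
st [0.6565 0.0046 0.02  ]
st [0.5778 0.0064 0.02  ]
st [0.579  0.2549 0.02  ]
1.3019862939040745
```

Run:
```python
from h import *
to(0.6165,0.045,0.24,0)
```

```text
dx -1.1650 dy -0.8347 dz -0.0183 yaw 0.8680
```

Request:
send_rows:
  increments:
    - {"dx": -0.1,"dy": -0.1,"dz": -0.02,"yaw": 0.1,"claw": -1}
    - {"dx": -0.6,"dy": -0.43,"dz": -0.02,"yaw": 0.868,"claw": -1}
    - {"dx": -0.6,"dy": -0.43,"dz": -0.02,"yaw": 0.868}
    - {"dx": -0.6,"dy": -0.43,"dz": -0.02,"yaw": 0.868}
    - {"dx": -0.6,"dy": -0.43,"dz": -0.02,"yaw": 0.868}
    - {"dx": -0.6,"dy": -0.43,"dz": -0.02,"yaw": 0.868}
    - {"dx": -0.6,"dy": -0.43,"dz": -0.02,"yaw": 0.868}
    - {"dx": -0.6,"dy": -0.43,"dz": -0.02,"yaw": 0.868}
    - {"dx": -0.6,"dy": -0.43,"dz": -0.02,"yaw": 0.868}
    - {"dx": -0.6,"dy": -0.43,"dz": -0.02,"yaw": 0.868}

```text
invalid input
```

Run:
```python
from h import *
to(0.6165,0.045,0.24,0); print(pose()[:3,3],manip.state()["gripper_width"])
```

```text
dx -1.1650 dy -0.8347 dz -0.0183 yaw 0.8680
[0.16577277 0.60204252 0.23018994] 1.000497865787658
```

Request:
send_rows:
  increments:
    - {"dx": -0.6,"dy": -0.43,"dz": -0.02,"yaw": 0.868,"claw": -1}
    - {"dx": -0.6,"dy": -0.43,"dz": -0.02,"yaw": 0.868,"claw": -1}
    - {"dx": -0.6,"dy": -0.43,"dz": -0.02,"yaw": 0.868,"claw": -1}
    - {"dx": -0.6,"dy": -0.43,"dz": -0.02,"yaw": 0.868,"claw": -1}
    - {"dx": -0.6,"dy": -0.43,"dz": -0.02,"yaw": 0.868,"claw": -1}
    - {"dx": -0.6,"dy": -0.43,"dz": -0.02,"yaw": 0.868,"claw": -1}
    - {"dx": -0.6,"dy": -0.43,"dz": -0.02,"yaw": 0.868,"claw": -1}
    - {"dx": -0.6,"dy": -0.43,"dz": -0.02,"yaw": 0.868,"claw": -1}
    - {"dx": -0.6,"dy": -0.43,"dz": -0.02,"yaw": 0.868,"claw": -1}

```text
time: 1.23
tool_pos: [0.3977, 0.3159, 0.241]
tool_rot: [-0.0, 0.706, 0.708, -0.0]
contact_force: [1.1, -0.4, 0.7]
gripper_width: 1.001
grasp_force: 0.0
```

Run:
```python
from h import *
to(0.6165,0.045,0.24,0); print(pose()[:3,3],manip.state()["gripper_width"])
```

```text
dx -0.5432 dy 0.4358 dz 0.0019 yaw 0.0022
[0.3976782  0.31587534 0.24097858] 1.0007667060455259
```

Request:
send_rows:
  increments:
    - {"dx": -0.544,"dy": 0.436,"dz": 0.002,"yaw": 0.002,"claw": -1}
    - {"dx": -0.544,"dy": 0.436,"dz": 0.002,"yaw": 0.002,"claw": -1}
    - {"dx": -0.544,"dy": 0.436,"dz": 0.002,"yaw": 0.002,"claw": -1}
    - {"dx": -0.544,"dy": 0.436,"dz": 0.002,"yaw": 0.002,"claw": -1}
    - {"dx": -0.544,"dy": 0.436,"dz": 0.002,"yaw": 0.002,"claw": -1}
    - {"dx": -0.544,"dy": 0.436,"dz": 0.002,"yaw": 0.002,"claw": -1}
    - {"dx": -0.544,"dy": 0.436,"dz": 0.002,"yaw": 0.002,"claw": -1}
    - {"dx": -0.544,"dy": 0.436,"dz": 0.002,"yaw": 0.002,"claw": -1}
    - {"dx": -0.544,"dy": 0.436,"dz": 0.002,"yaw": 0.002,"claw": -1}

```text
time: 2.35
tool_pos: [0.6155, 0.0451, 0.2403]
tool_rot: [-0.0, 0.707, 0.707, 0.0]
contact_force: [0.2, 0.3, -0.6]
gripper_width: 0.996
grasp_force: 0.0
```

Run:
```python
from h import *
c,im=snap("wrist","w1")
for n,P in dict(tipA=(.617,.129,.095),coreB=(.617,.044,.082),tipB=(.617,.044,.095),windB=(.617,.044,.056)).items(): print(n,(proj(c,P)*1.5625).round(1))
print(pose()[:3,3])
```

```text
tipA [400.2 108.8]
coreB [399.7 260.8]
tipB [399.8 267. ]
windB [399.4 249.7]
[0.61556546 0.04494578 0.24045042]
```

View pics/w1.png

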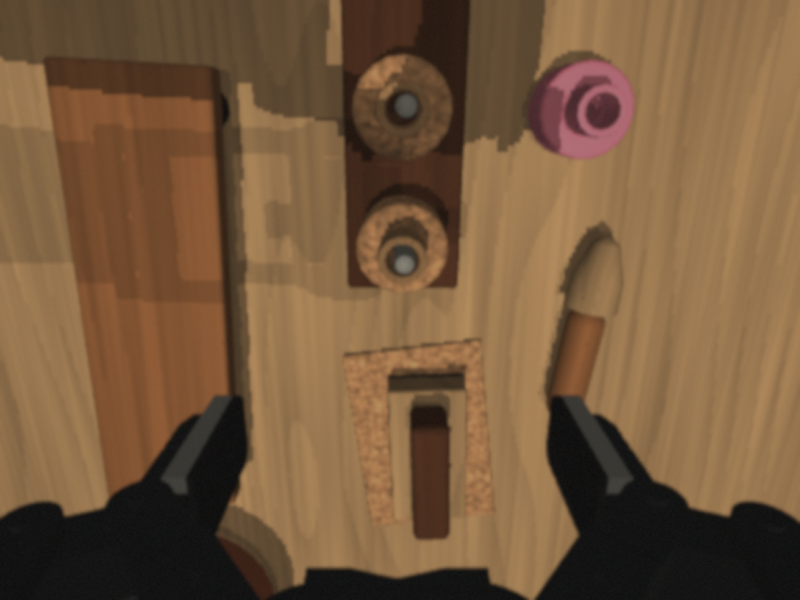

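The bobbin B post tip is at (404,264) and the A tip at (405,105), about 2 mm from prediction. So x≈0.619, yB≈0.045, yA≈0.130.

Request:
send_rows:
  increments:
    - {"dx": 0.001,"dy": 0.007,"dz": 0.08,"yaw": 0,"claw": -1}
    - {"dx": 0.001,"dy": 0.007,"dz": 0.18,"yaw": 0,"claw": -1}
    - {"dx": 0.001,"dy": 0.007,"dz": 0.26,"yaw": 0,"claw": -1}
    - {"dx": 0.001,"dy": 0.007,"dz": 0.32,"yaw": 0,"claw": -1}
    - {"dx": 0.001,"dy": 0.007,"dz": 0.35,"yaw": 0,"claw": -1}
    - {"dx": 0.001,"dy": 0.007,"dz": 0.364,"yaw": 0,"claw": -1}
    - {"dx": 0.001,"dy": 0.007,"dz": 0.364,"yaw": 0,"claw": -1}
    - {"dx": 0.001,"dy": 0.007,"dz": 0.364,"yaw": 0,"claw": 1}
    - {"dx": 0.001,"dy": 0.007,"dz": 0.364,"yaw": 0,"claw": 1}
    - {"dx": 0.001,"dy": 0.007,"dz": 0.364,"yaw": 0,"claw": 1}
    - {"dx": 0.001,"dy": 0.007,"dz": 0.364,"yaw": 0,"claw": 1}
    - {"dx": 0.001,"dy": 0.007,"dz": 0.364,"yaw": 0,"claw": 1}
    - {"dx": 0.001,"dy": 0.007,"dz": 0.364,"yaw": 0,"claw": 1}
    - {"dx": 0.001,"dy": 0.007,"dz": 0.364,"yaw": 0,"claw": 1}
    - {"dx": 0.001,"dy": 0.007,"dz": 0.364,"yaw": 0,"claw": 1}

```text
time: 4.28
tool_pos: [0.62, 0.044, 0.0592]
tool_rot: [0.0, 0.708, 0.706, 0.0]
contact_force: [-1.0, -0.5, 5.5]
gripper_width: 0.332
grasp_force: 59.2
```

Run:
```python
from h import *
# bowl rim from top image: segment terracotta, fit hull ellipse
im=np.load("pics/t.npy") if False else None
c,im=snap("top","t1")
hsv=cv2.cvtColor(im,cv2.COLOR_BGR2HSV)
m=((hsv[...,0]<8)|(hsv[...,0]>174))&(hsv[...,1]>120)&(hsv[...,2]>50)
m=m.astype(np.uint8); m[:200]=0; m[300:]=0; m[:,:325]=0; m[:,430:]=0
cs,_=cv2.findContours(m,0,2); k=max(cs,key=cv2.contourArea); h=cv2.convexHull(k)
# outer silhouette fit: optimise bowl xy with outer rim circle at z=.092
from scipy.optimize import least_squares
pts=h[:,0].astype(float)
W=np.array([bp(c,u,v,.092)[:2] for u,v in pts])
f=least_squares(lambda p:np.hypot(*(W-p[:2]).T)-p[2],[.42,-.30,.086],loss="soft_l1",f_scale=.001)
print(f.x,len(pts),np.abs(f.fun).max(), cv2.boundingRect(h))
# cover disc
m=((hsv[...,2]<95)&(hsv[...,1]>80)).astype(np.uint8); m[:200]=0;m[275:]=0;m[:,:110]=0;m[:,190:]=0
m=cv2.morphologyEx(m,cv2.MORPH_OPEN,np.ones((5,5),np.uint8))
cs,_=cv2.findContours(m,0,2); k=max(cs,key=cv2.contourArea); h=cv2.convexHull(k); pts=h[:,0].astype(float)
W=np.array([bp(c,u,v,.020)[:2] for u,v in pts])
f=least_squares(lambda p:np.hypot(*(W-p[:2]).T)-p[2],[.448,.317,.092],loss="soft_l1",f_scale=.001)
print(f.x,len(pts),np.abs(f.fun).max(),cv2.boundingRect(h))
```

```text
Traceback (most recent call last):
ValueError: max() iterable argument is empty
```

Run:
```python
from h import *
from scipy.optimize import least_squares
c=cam("top")
im=cv2.resize(cv2.imread("pics/top0.png"),(512,384),interpolation=cv2.INTER_AREA)
hsv=cv2.cvtColor(im,cv2.COLOR_BGR2HSV)
print(hsv[250,365],hsv[250,395],hsv[280,371],hsv[250,347], "cover",hsv[236,160],hsv[260,150],"table",hsv[285,300])
def fit(m,box,z,p0):
    k=np.zeros(m.shape,np.uint8); x0,y0,x1,y1=box; k[y0:y1,x0:x1]=m[y0:y1,x0:x1]
    k=cv2.morphologyEx(k,cv2.MORPH_OPEN,np.ones((3,3),np.uint8))
    cs,_=cv2.findContours(k,0,2); h=cv2.convexHull(max(cs,key=cv2.contourArea)); pts=h[:,0].astype(float)
    W=np.array([bp(c,u,v,z)[:2] for u,v in pts])
    f=least_squares(lambda p:np.hypot(*(W-p[:2]).T)-p[2],p0,loss="soft_l1",f_scale=.001)
    print(f.x.round(4),len(pts),np.abs(f.fun).max(),cv2.boundingRect(h))
fit((hsv[...,0]<10)&(hsv[...,1]>150),(325,200,425,300),.092,[.42,-.3,.086])
fit((hsv[...,2]<85),(110,195,190,275),.020,[.448,.317,.092])
```

```text
[  9 167 151] [ 11 157  65] [ 12 158  66] [ 10 171 151] cover [ 13 168  70] [ 12 152  72] table [ 17 124 140]
[ -4.7509 -94.8404  94.7082] 7 0.01327309251485076 (358, 254, 8, 10)
[0.4485 0.3189 0.0907] 33 0.00099420227824136 (117, 205, 64, 63)
```

Request:
send_rows:
  increments:
    - {"dx": 0,"dy": 0,"dz": -0.03,"yaw": 0,"claw": 1}
    - {"dx": 0,"dy": 0,"dz": -0.08,"yaw": 0,"claw": 1}
    - {"dx": 0,"dy": 0,"dz": -0.14,"yaw": 0,"claw": 1}
    - {"dx": 0,"dy": 0,"dz": -0.2,"yaw": 0,"claw": 1}
    - {"dx": 0,"dy": 0,"dz": -0.26,"yaw": 0,"claw": 1}
    - {"dx": 0,"dy": 0,"dz": -0.3,"yaw": 0,"claw": 1}
    - {"dx": 0,"dy": 0,"dz": -0.3,"yaw": 0,"claw": 1}

```text
time: 5.2
tool_pos: [0.6206, 0.0441, 0.2105]
tool_rot: [0.001, 0.708, 0.706, 0.001]
contact_force: [0.6, -0.4, -1.0]
gripper_width: 0.334
grasp_force: 59.3
```

Run:
```python
from h import *
from scipy.optimize import least_squares
c=cam("top")
im=cv2.resize(cv2.imread("pics/top0.png"),(512,384),interpolation=cv2.INTER_AREA)
hsv=cv2.cvtColor(im,cv2.COLOR_BGR2HSV)
m=((hsv[...,0]<=13)&(hsv[...,1]>140)).astype(np.uint8)
k=np.zeros_like(m); k[200:300,330:425]=m[200:300,330:425]
k=cv2.morphologyEx(k,cv2.MORPH_OPEN,np.ones((3,3),np.uint8))
cs,_=cv2.findContours(k,0,2); h=cv2.convexHull(max(cs,key=cv2.contourArea)); pts=h[:,0].astype(float)
W=np.array([bp(c,u,v,.092)[:2] for u,v in pts])
f=least_squares(lambda p:np.hypot(*(W-p[:2]).T)-p[2],[.42,-.3,.086],loss="soft_l1",f_scale=.001)
print(f.x.round(4),len(pts),np.abs(f.fun).max(),cv2.boundingRect(h))
v=im.copy()
for a in np.linspace(0,2*np.pi,60): 
  for r,z in((.086,.092),(.068,.008)):
    u=proj(c,[f.x[0]+r*np.cos(a),f.x[1]+r*np.sin(a),z]).round().astype(int); v[u[1],u[0]]=(0,255,0)
cv2.imwrite("pics/bf.png",cv2.resize(v[205:300,325:425],None,fx=6,fy=6,interpolation=cv2.INTER_NEAREST))
```

```text
[ 0.4234 -0.3013  0.0867] 31 0.0038369067210152624 (338, 220, 66, 63)
```

View pics/bf.png

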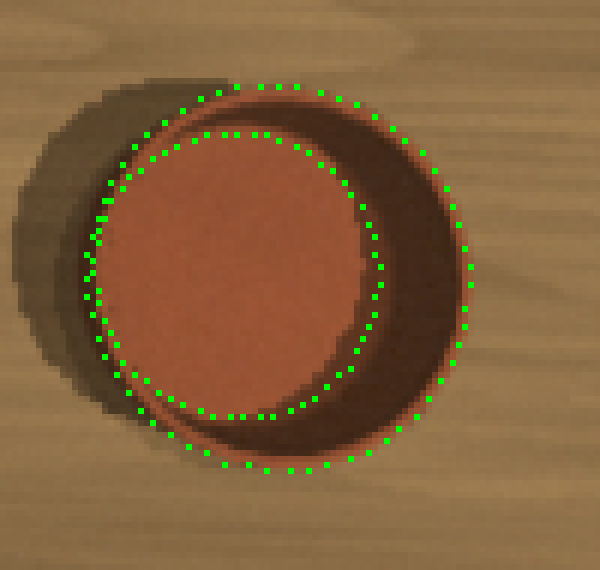

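The bowl-fit circle overlays the visible rim (94–468 px across) to within 1 native pixel. Bowl centre ≈ (0.424, -0.302).

Request:
send_rows:
  increments:
    - {"dx": -0.08,"dy": -0.041,"dz": 0,"yaw": 0,"claw": 1}
    - {"dx": -0.18,"dy": -0.093,"dz": 0,"yaw": 0,"claw": 1}
    - {"dx": -0.28,"dy": -0.145,"dz": 0,"yaw": 0,"claw": 1}
    - {"dx": -0.38,"dy": -0.196,"dz": 0,"yaw": 0,"claw": 1}
    - {"dx": -0.48,"dy": -0.248,"dz": 0,"yaw": 0,"claw": 1}
    - {"dx": -0.58,"dy": -0.3,"dz": 0,"yaw": 0,"claw": 1}
    - {"dx": -0.68,"dy": -0.352,"dz": 0,"yaw": 0,"claw": 1}
    - {"dx": -0.74,"dy": -0.383,"dz": 0,"yaw": 0,"claw": 1}
    - {"dx": -0.76,"dy": -0.393,"dz": 0,"yaw": 0,"claw": 1}
    - {"dx": -0.76,"dy": -0.393,"dz": 0,"yaw": 0,"claw": 1}
    - {"dx": -0.76,"dy": -0.393,"dz": 0,"yaw": 0,"claw": 1}

```text
time: 6.58
tool_pos: [0.4224, -0.3342, 0.2077]
tool_rot: [-0.001, 0.708, 0.707, 0.0]
contact_force: [-0.1, -1.5, -1.6]
gripper_width: 0.326
grasp_force: 59.5
```

Run:
```python
from h import *
to(.424,-.336,.049,0)
```

```text
dx -0.0040 dy 0.0033 dz 0.3175 yaw -0.0011
```

Request:
send_rows:
  increments:
    - {"dx": -0.003,"dy": 0.003,"dz": 0.06,"yaw": 0,"claw": 1}
    - {"dx": -0.003,"dy": 0.003,"dz": 0.14,"yaw": 0,"claw": 1}
    - {"dx": -0.003,"dy": 0.003,"dz": 0.22,"yaw": 0,"claw": 1}
    - {"dx": -0.003,"dy": 0.003,"dz": 0.27,"yaw": 0,"claw": 1}
    - {"dx": -0.003,"dy": 0.003,"dz": 0.3,"yaw": 0,"claw": 1}
    - {"dx": -0.003,"dy": 0.003,"dz": 0.313,"yaw": 0,"claw": 1}
    - {"dx": -0.003,"dy": 0.003,"dz": 0.318,"yaw": 0,"claw": 1}
    - {"dx": -0.003,"dy": 0.003,"dz": 0.318,"yaw": 0,"claw": 1}

```text
time: 7.58
tool_pos: [0.424, -0.3373, 0.0503]
tool_rot: [0.001, 0.708, 0.706, -0.0]
contact_force: [0.1, -0.5, -1.3]
gripper_width: 0.334
grasp_force: 59.5
```

Request:
send_rows:
  increments:
    - {"dx": 0.003,"dy": 0,"dz": 0.003,"yaw": 0,"claw": 1}
    - {"dx": 0.003,"dy": 0,"dz": 0.005,"yaw": 0,"claw": 1}
    - {"dx": 0.003,"dy": 0,"dz": 0.005,"yaw": 0,"claw": 1}
    - {"dx": 0.003,"dy": 0,"dz": 0.004,"yaw": 0,"claw": 0.0}
    - {"dx": 0.003,"dy": 0,"dz": 0.004,"yaw": 0,"claw": -0.35}
    - {"dx": 0.003,"dy": 0,"dz": 0.004,"yaw": 0,"claw": -0.35}
    - {"dx": 0.003,"dy": 0,"dz": 0.004,"yaw": 0,"claw": -0.35}
    - {"dx": 0.003,"dy": 0,"dz": -0.03,"yaw": 0,"claw": -0.35}
    - {"dx": 0.003,"dy": 0,"dz": -0.1,"yaw": 0,"claw": -0.35}
    - {"dx": 0.003,"dy": 0,"dz": -0.2,"yaw": 0,"claw": -0.35}
    - {"dx": 0.003,"dy": 0,"dz": -0.3,"yaw": 0,"claw": -1}
    - {"dx": 0.003,"dy": 0,"dz": -0.38,"yaw": 0,"claw": -1}
    - {"dx": 0.003,"dy": 0,"dz": -0.38,"yaw": 0,"claw": -1}

```text
time: 9.2
tool_pos: [0.4252, -0.3371, 0.2459]
tool_rot: [0.005, 0.708, 0.706, -0.0]
contact_force: [-0.1, -0.3, -0.1]
gripper_width: 1.001
grasp_force: 0.0
```

Run:
```python
from h import *
to(.619,.130,.230,0)
c,im=snap("top","t2",(325,205,425,300),5)
```

```text
dx 0.9355 dy 0.3847 dz 0.0275 yaw -0.0019
```

View pics/t2.png

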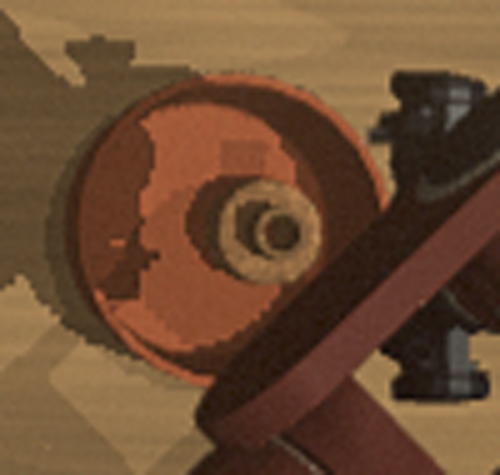

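The bobbin stands upright in the right half of the bowl at crop (270,230). On to the second.

Request:
send_rows:
  increments:
    - {"dx": 0.08,"dy": 0.033,"dz": 0.02,"yaw": 0,"claw": -1}
    - {"dx": 0.19,"dy": 0.078,"dz": 0.02,"yaw": 0,"claw": -1}
    - {"dx": 0.3,"dy": 0.123,"dz": 0.02,"yaw": 0,"claw": -1}
    - {"dx": 0.41,"dy": 0.169,"dz": 0.02,"yaw": 0,"claw": -1}
    - {"dx": 0.52,"dy": 0.214,"dz": 0.02,"yaw": 0,"claw": -1}
    - {"dx": 0.63,"dy": 0.259,"dz": 0.02,"yaw": 0,"claw": -1}
    - {"dx": 0.74,"dy": 0.305,"dz": 0.02,"yaw": 0,"claw": -1}
    - {"dx": 0.85,"dy": 0.35,"dz": 0.02,"yaw": 0,"claw": -1}
    - {"dx": 0.92,"dy": 0.379,"dz": 0.02,"yaw": 0,"claw": -1}
    - {"dx": 0.935,"dy": 0.385,"dz": 0.02,"yaw": 0,"claw": -1}
    - {"dx": 0.935,"dy": 0.385,"dz": 0.02,"yaw": 0,"claw": -1}
    - {"dx": 0.935,"dy": 0.385,"dz": 0.02,"yaw": 0,"claw": -1}

```text
time: 10.75
tool_pos: [0.6169, 0.1303, 0.2289]
tool_rot: [-0.0, 0.709, 0.706, -0.0]
contact_force: [0.8, 0.1, -0.1]
gripper_width: 0.998
grasp_force: 0.0
```

Run:
```python
from h import *
to(.619,.130,.0585,0)
```

```text
dx -0.0004 dy 0.0045 dz 0.3408 yaw -0.0030
```

Request:
send_rows:
  increments:
    - {"dx": 0,"dy": 0.004,"dz": 0.08,"yaw": -0.003,"claw": -1}
    - {"dx": 0,"dy": 0.004,"dz": 0.18,"yaw": -0.003,"claw": -1}
    - {"dx": 0,"dy": 0.004,"dz": 0.26,"yaw": -0.003,"claw": -1}
    - {"dx": 0,"dy": 0.004,"dz": 0.31,"yaw": -0.003,"claw": -1}
    - {"dx": 0,"dy": 0.004,"dz": 0.335,"yaw": -0.003,"claw": -1}
    - {"dx": 0,"dy": 0.004,"dz": 0.341,"yaw": -0.003,"claw": -1}
    - {"dx": 0,"dy": 0.004,"dz": 0.341,"yaw": -0.003,"claw": 1}
    - {"dx": 0,"dy": 0.004,"dz": 0.341,"yaw": -0.003,"claw": 1}
    - {"dx": 0,"dy": 0.004,"dz": 0.341,"yaw": -0.003,"claw": 1}
    - {"dx": 0,"dy": 0.004,"dz": 0.341,"yaw": -0.003,"claw": 1}
    - {"dx": 0,"dy": 0.004,"dz": 0.341,"yaw": -0.003,"claw": 1}
    - {"dx": 0,"dy": 0.004,"dz": 0.341,"yaw": -0.003,"claw": 1}
    - {"dx": 0,"dy": 0.004,"dz": 0.32,"yaw": -0.003,"claw": 1}
    - {"dx": 0,"dy": 0.004,"dz": 0.26,"yaw": -0.003,"claw": 1}
    - {"dx": 0,"dy": 0.004,"dz": 0.2,"yaw": -0.003,"claw": 1}
    - {"dx": 0,"dy": 0.004,"dz": 0.14,"yaw": -0.003,"claw": 1}
    - {"dx": 0,"dy": 0.004,"dz": 0.08,"yaw": -0.003,"claw": 1}
    - {"dx": 0,"dy": 0.004,"dz": 0.04,"yaw": -0.003,"claw": 1}
    - {"dx": 0,"dy": 0.004,"dz": 0.04,"yaw": -0.003,"claw": 1}

```text
time: 13.12
tool_pos: [0.6203, 0.1317, 0.2113]
tool_rot: [0.001, 0.707, 0.708, 0.001]
contact_force: [0.4, 1.0, -0.7]
gripper_width: 0.331
grasp_force: 60.2
```

Run:
```python
from h import *
to(.424,-.269,.21,0)
```

```text
dx -0.8007 dy -0.3939 dz 0.0009 yaw 0.0010
```

Request:
send_rows:
  increments:
    - {"dx": -0.08,"dy": -0.04,"dz": 0,"yaw": 0,"claw": 1}
    - {"dx": -0.18,"dy": -0.09,"dz": 0,"yaw": 0,"claw": 1}
    - {"dx": -0.28,"dy": -0.138,"dz": 0,"yaw": 0,"claw": 1}
    - {"dx": -0.38,"dy": -0.187,"dz": 0,"yaw": 0,"claw": 1}
    - {"dx": -0.48,"dy": -0.236,"dz": 0,"yaw": 0,"claw": 1}
    - {"dx": -0.58,"dy": -0.285,"dz": 0,"yaw": 0,"claw": 1}
    - {"dx": -0.68,"dy": -0.335,"dz": 0,"yaw": 0,"claw": 1}
    - {"dx": -0.76,"dy": -0.374,"dz": 0,"yaw": 0,"claw": 1}
    - {"dx": -0.8,"dy": -0.394,"dz": 0,"yaw": 0,"claw": 1}
    - {"dx": -0.8,"dy": -0.394,"dz": 0,"yaw": 0,"claw": 1}
    - {"dx": -0.8,"dy": -0.394,"dz": 0,"yaw": 0,"claw": 1}
    - {"dx": -0.8,"dy": -0.394,"dz": 0,"yaw": 0,"claw": 1}

```text
time: 14.62
tool_pos: [0.4232, -0.2678, 0.2088]
tool_rot: [-0.0, 0.706, 0.708, 0.0]
contact_force: [-0.3, 0.3, -0.5]
gripper_width: 0.327
grasp_force: 60.2
```

Run:
```python
from h import *
to(.424,-.2685,.048,0)
```

```text
dx -0.0017 dy 0.0017 dz 0.3216 yaw 0.0020
```

Request:
send_rows:
  increments:
    - {"dx": -0.002,"dy": 0.002,"dz": 0.06,"yaw": 0,"claw": 1}
    - {"dx": -0.002,"dy": 0.002,"dz": 0.14,"yaw": 0,"claw": 1}
    - {"dx": -0.002,"dy": 0.002,"dz": 0.22,"yaw": 0,"claw": 1}
    - {"dx": -0.002,"dy": 0.002,"dz": 0.27,"yaw": 0,"claw": 1}
    - {"dx": -0.002,"dy": 0.002,"dz": 0.3,"yaw": 0,"claw": 1}
    - {"dx": -0.002,"dy": 0.002,"dz": 0.314,"yaw": 0,"claw": 1}
    - {"dx": -0.002,"dy": 0.002,"dz": 0.322,"yaw": 0,"claw": 1}
    - {"dx": -0.002,"dy": 0.002,"dz": 0.322,"yaw": 0,"claw": 1}
    - {"dx": -0.002,"dy": 0.002,"dz": 0.322,"yaw": 0,"claw": 0}
    - {"dx": -0.002,"dy": 0.002,"dz": 0.322,"yaw": 0,"claw": -0.35}
    - {"dx": -0.002,"dy": 0.002,"dz": 0.322,"yaw": 0,"claw": -0.35}
    - {"dx": -0.002,"dy": 0.002,"dz": 0.322,"yaw": 0,"claw": -0.35}
    - {"dx": -0.002,"dy": 0.002,"dz": 0.28,"yaw": 0,"claw": -0.35}
    - {"dx": -0.002,"dy": 0.002,"dz": 0.2,"yaw": 0,"claw": -0.35}
    - {"dx": -0.002,"dy": 0.002,"dz": 0.1,"yaw": 0,"claw": -0.35}
    - {"dx": -0.002,"dy": 0.002,"dz": 0,"yaw": 0,"claw": -1}
    - {"dx": 0.2,"dy": 0.002,"dz": -0.05,"yaw": 0,"claw": -1}
    - {"dx": 0.3,"dy": 0.002,"dz": -0.05,"yaw": 0,"claw": -1}
    - {"dx": 0.4,"dy": 0.002,"dz": -0.05,"yaw": 0,"claw": -1}
    - {"dx": 0.4,"dy": 0.002,"dz": -0.05,"yaw": 0,"claw": -1}

```text
time: 17.12
tool_pos: [0.4235, -0.0661, 0.2347]
tool_rot: [0.0, 0.705, 0.709, 0.0]
contact_force: [0.7, 0.1, 0.6]
gripper_width: 1.001
grasp_force: 0.0
```

Run:
```python
from h import *
to(.448,.319,.20,0)
c,im=snap("top","t3",None,1.5625)
```

```text
dx 0.7700 dy 0.0531 dz 0.0694 yaw 0.0037
```

View pics/t3.png

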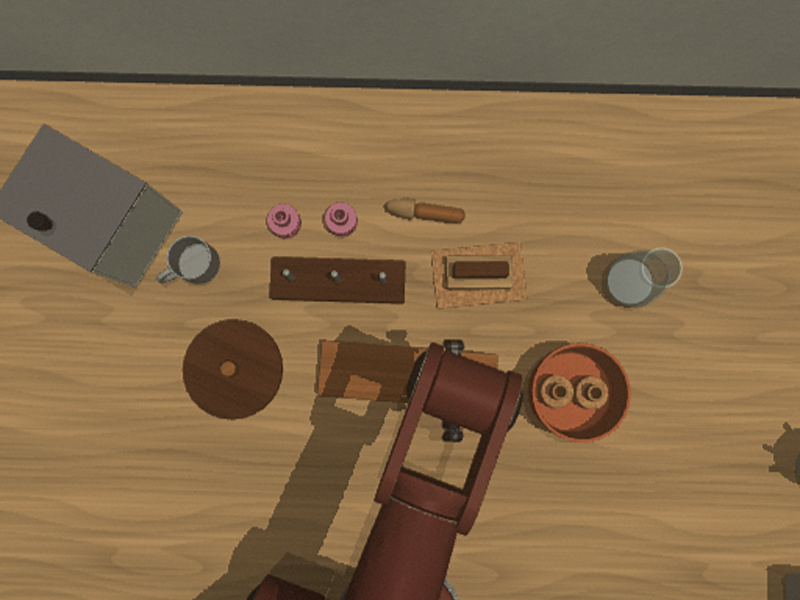

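Both bobbins are upright in the bowl at (556,390) and (592,392). The posts are empty and the cover is unmoved at (233,369). Fetching the cover.

Request:
send_rows:
  increments:
    - {"dx": 0.1,"dy": 0.007,"dz": 0.01,"yaw": 0.003,"claw": -1}
    - {"dx": 0.2,"dy": 0.014,"dz": 0.02,"yaw": 0.003,"claw": -1}
    - {"dx": 0.31,"dy": 0.02,"dz": 0.03,"yaw": 0.003,"claw": -1}
    - {"dx": 0.42,"dy": 0.03,"dz": 0.04,"yaw": 0.003,"claw": -1}
    - {"dx": 0.53,"dy": 0.04,"dz": 0.05,"yaw": 0.003,"claw": -1}
    - {"dx": 0.57,"dy": 0.053,"dz": 0.05,"yaw": 0.003,"claw": -1}
    - {"dx": 0.57,"dy": 0.053,"dz": 0.05,"yaw": 0.003,"claw": -1}
    - {"dx": 0.57,"dy": 0.053,"dz": 0.05,"yaw": 0.003,"claw": -1}

```text
time: 18.18
tool_pos: [0.4501, 0.215, 0.209]
tool_rot: [0.0, 0.709, 0.706, -0.0]
contact_force: [0.8, 0.0, -0.2]
gripper_width: 1.001
grasp_force: 0.0
```

Run:
```python
from h import *
c,im=snap("wrist","w2")
# circle fit on the disc
from scipy.optimize import least_squares
hsv=cv2.cvtColor(im,cv2.COLOR_BGR2HSV)
print(hsv[150,253], (proj(c,[.448,.319,.054])).round(1))
print((proj(c,[.448,.319,.054])*1.5625).round(1),(proj(c,[.448,.411,.02])*1.5625).round(1),(proj(c,[.356,.319,.02])*1.5625).round(1),(proj(c,[.54,.319,.02])*1.5625).round(1))
to(.448,.319,.024,0)
```

```text
[ 16 121 165] [251.2  43.4]
[392.5  67.9] [ 391.9 -117.1] [234.9  72.8] [551.3  71.4]
dx 0.2083 dy -0.0050 dz 0.3701 yaw -0.0033
```

View pics/w2.png

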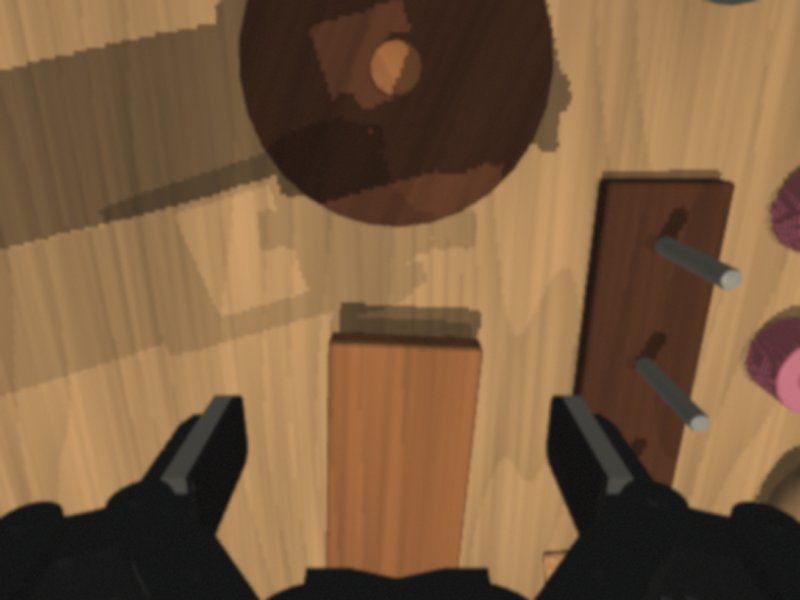

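The knob is at (395,67), 1–2 mm from prediction. Grasping it.

Request:
send_rows:
  increments:
    - {"dx": 0.1,"dy": -0.002,"dz": 0.0,"yaw": -0.003,"claw": -1}
    - {"dx": 0.19,"dy": -0.002,"dz": 0.05,"yaw": -0.003,"claw": -1}
    - {"dx": 0.208,"dy": -0.002,"dz": 0.14,"yaw": -0.003,"claw": -1}
    - {"dx": 0.208,"dy": -0.002,"dz": 0.22,"yaw": -0.003,"claw": -1}
    - {"dx": 0.208,"dy": -0.002,"dz": 0.29,"yaw": -0.003,"claw": -1}
    - {"dx": 0.208,"dy": -0.002,"dz": 0.34,"yaw": -0.003,"claw": -1}
    - {"dx": 0.208,"dy": -0.002,"dz": 0.36,"yaw": -0.003,"claw": -1}
    - {"dx": 0.208,"dy": -0.002,"dz": 0.367,"yaw": -0.003,"claw": -1}
    - {"dx": 0.208,"dy": -0.002,"dz": 0.367,"yaw": -0.003,"claw": 1}
    - {"dx": 0.208,"dy": -0.002,"dz": 0.367,"yaw": -0.003,"claw": 1}
    - {"dx": 0.208,"dy": -0.002,"dz": 0.367,"yaw": -0.003,"claw": 1}
    - {"dx": 0.208,"dy": -0.002,"dz": 0.367,"yaw": -0.003,"claw": 1}
    - {"dx": 0.208,"dy": -0.002,"dz": 0.367,"yaw": -0.003,"claw": 1}
    - {"dx": 0.208,"dy": -0.002,"dz": 0.367,"yaw": -0.003,"claw": 1}
    - {"dx": 0.208,"dy": -0.002,"dz": 0.367,"yaw": -0.003,"claw": 1}

```text
time: 20.1
tool_pos: [0.4499, 0.3208, 0.0269]
tool_rot: [0.0, 0.707, 0.708, 0.001]
contact_force: [0.0, -1.9, 5.2]
gripper_width: 0.309
grasp_force: 59.9
```

Request:
send_rows:
  increments:
    - {"dx": 0,"dy": 0,"dz": -0.02,"yaw": 0,"claw": 1}
    - {"dx": 0,"dy": 0,"dz": -0.07,"yaw": 0,"claw": 1}
    - {"dx": 0,"dy": 0,"dz": -0.14,"yaw": 0,"claw": 1}
    - {"dx": 0,"dy": 0,"dz": -0.22,"yaw": 0,"claw": 1}
    - {"dx": 0,"dy": 0,"dz": -0.3,"yaw": 0,"claw": 1}
    - {"dx": -0.04,"dy": -0.002,"dz": -0.36,"yaw": 0,"claw": 1}
    - {"dx": -0.12,"dy": -0.005,"dz": -0.4,"yaw": 0,"claw": 1}
    - {"dx": -0.21,"dy": -0.009,"dz": -0.4,"yaw": 0,"claw": 1}
    - {"dx": -0.3,"dy": -0.013,"dz": -0.4,"yaw": 0,"claw": 1}
    - {"dx": -0.39,"dy": -0.017,"dz": -0.4,"yaw": 0,"claw": 1}
    - {"dx": -0.48,"dy": -0.02,"dz": -0.4,"yaw": 0,"claw": 1}
    - {"dx": -0.57,"dy": -0.024,"dz": -0.4,"yaw": 0,"claw": 1}
    - {"dx": -0.66,"dy": -0.028,"dz": -0.4,"yaw": 0,"claw": 1}
    - {"dx": -0.75,"dy": -0.032,"dz": -0.4,"yaw": 0,"claw": 1}
    - {"dx": -0.84,"dy": -0.036,"dz": -0.4,"yaw": 0,"claw": 1}
    - {"dx": -0.9,"dy": -0.04,"dz": -0.4,"yaw": 0,"claw": 1}
    - {"dx": -0.92,"dy": -0.04,"dz": -0.4,"yaw": 0,"claw": 1}
    - {"dx": -0.92,"dy": -0.04,"dz": -0.4,"yaw": 0,"claw": 1}

```text
time: 22.35
tool_pos: [0.4292, -0.1393, 0.2249]
tool_rot: [-0.001, 0.707, 0.707, -0.0]
contact_force: [-0.9, 0.2, -4.0]
gripper_width: 0.306
grasp_force: 59.3
```

Run:
```python
from h import *
print(pose()[:3,3],pose()[:3,2],manip.state()["gripper_width"])
to(.424,-.301,.15,0)
# refit the bowl (is it still where it was?)
c,im=snap("top","t4",(315,195,435,305),4)
```

```text
[ 0.42920559 -0.13934848  0.22490555] [-0.00163534  0.00157315 -0.99999743] 0.3055933696856923
dx -0.3235 dy -0.0104 dz 0.1493 yaw 0.0005
```

View pics/t4.png

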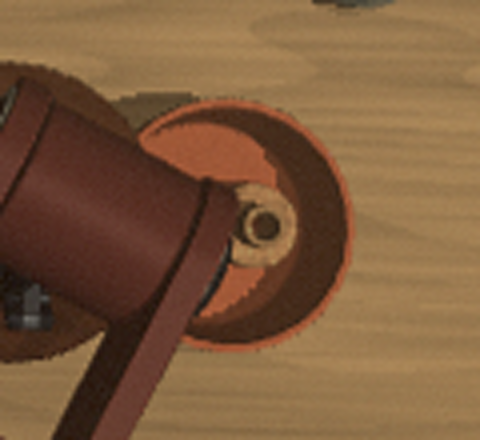

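The bowl hasn't moved; its right rim edge is still at native column 403. Placing the cover.

Request:
send_rows:
  increments:
    - {"dx": -0.06,"dy": -0.002,"dz": 0,"yaw": 0,"claw": 1}
    - {"dx": -0.14,"dy": -0.005,"dz": 0,"yaw": 0,"claw": 1}
    - {"dx": -0.22,"dy": -0.007,"dz": 0,"yaw": 0,"claw": 1}
    - {"dx": -0.29,"dy": -0.009,"dz": 0,"yaw": 0,"claw": 1}
    - {"dx": -0.324,"dy": -0.01,"dz": 0,"yaw": 0,"claw": 1}
    - {"dx": -0.324,"dy": -0.01,"dz": 0.02,"yaw": 0,"claw": 1}
    - {"dx": -0.324,"dy": -0.01,"dz": 0.07,"yaw": 0,"claw": 1}
    - {"dx": -0.324,"dy": -0.01,"dz": 0.12,"yaw": 0,"claw": 1}
    - {"dx": -0.324,"dy": -0.01,"dz": 0.15,"yaw": 0,"claw": 1}
    - {"dx": -0.324,"dy": -0.01,"dz": 0.165,"yaw": 0,"claw": 1}
    - {"dx": -0.324,"dy": -0.01,"dz": 0.165,"yaw": 0,"claw": 1}

```text
time: 23.78
tool_pos: [0.4251, -0.3012, 0.1431]
tool_rot: [-0.0, 0.706, 0.708, 0.0]
contact_force: [-0.4, 0.1, -2.6]
gripper_width: 0.306
grasp_force: 59.4
```

Run:
```python
from h import *
to(.424,-.301,.112,0)
```

```text
dx 0.0004 dy -0.0021 dz 0.0623 yaw 0.0014
```

Request:
send_rows:
  increments:
    - {"dx": 0,"dy": -0.002,"dz": 0.02,"yaw": 0,"claw": 1}
    - {"dx": 0,"dy": -0.002,"dz": 0.04,"yaw": 0,"claw": 1}
    - {"dx": 0,"dy": -0.002,"dz": 0.052,"yaw": 0,"claw": 1}
    - {"dx": 0,"dy": -0.002,"dz": 0.06,"yaw": 0,"claw": 1}
    - {"dx": 0,"dy": -0.002,"dz": 0.063,"yaw": 0,"claw": 1}
    - {"dx": 0,"dy": -0.002,"dz": 0.063,"yaw": 0,"claw": 1}

```text
time: 24.52
tool_pos: [0.4241, -0.3018, 0.1119]
tool_rot: [0.0, 0.707, 0.708, -0.0]
contact_force: [-0.6, 0.1, -3.6]
gripper_width: 0.307
grasp_force: 59.5
```

Request:
send_rows:
  increments:
    - {"dx": 0,"dy": 0,"dz": 0.002,"yaw": 0,"claw": 1}
    - {"dx": 0,"dy": 0,"dz": 0.003,"yaw": 0,"claw": 1}
    - {"dx": 0,"dy": 0,"dz": 0.003,"yaw": 0,"claw": 1}

```text
time: 24.9
tool_pos: [0.4242, -0.302, 0.1111]
tool_rot: [0.0, 0.707, 0.708, -0.0]
contact_force: [-2.3, 1.1, 0.9]
gripper_width: 0.312
grasp_force: 59.9
```

Request:
send_rows:
  increments:
    - {"dx": 0,"dy": 0,"dz": 0,"yaw": 0,"claw": 0}
    - {"dx": 0,"dy": 0,"dz": 0,"yaw": 0,"claw": -0.5}
    - {"dx": 0,"dy": 0,"dz": 0,"yaw": 0,"claw": -1}
    - {"dx": 0,"dy": 0,"dz": 0,"yaw": 0,"claw": -1}
    - {"dx": 0,"dy": 0,"dz": 0,"yaw": 0,"claw": -1}
    - {"dx": 0,"dy": 0,"dz": -0.03,"yaw": 0,"claw": -1}
    - {"dx": 0,"dy": 0,"dz": -0.1,"yaw": 0,"claw": -1}
    - {"dx": 0,"dy": 0,"dz": -0.2,"yaw": 0,"claw": -1}
    - {"dx": 0.1,"dy": 0.06,"dz": -0.25,"yaw": 0,"claw": -1}
    - {"dx": 0.15,"dy": 0.18,"dz": -0.25,"yaw": 0,"claw": -1}
    - {"dx": 0.15,"dy": 0.3,"dz": -0.25,"yaw": 0,"claw": -1}
    - {"dx": 0.15,"dy": 0.42,"dz": -0.25,"yaw": 0,"claw": -1}
    - {"dx": 0.15,"dy": 0.42,"dz": -0.25,"yaw": 0,"claw": -1}

```text
time: 26.52
tool_pos: [0.6365, -0.2257, 0.2334]
tool_rot: [-0.001, 0.706, 0.708, -0.0]
contact_force: [-0.9, 0.6, -1.1]
gripper_width: 1.0
grasp_force: 0.0
```

Run:
```python
from h import *
c,im=snap("side","s1",(240,80,400,200),5)
print(proj(c,[.424,-.302,.138]))
ct,it=snap("top","t5",None,1.5625)
cw,iw=snap("wrist","w3",None,1.5625)
a=cv2.imread("pics/s1.png"); b=cv2.imread("pics/t5.png")[350:600,300:700] if 0 else cv2.imread("pics/t5.png")[200:450,250:700]
w=cv2.resize(cv2.imread("pics/w3.png"),(400,300)); s=cv2.resize(a,(400,300))
o=np.zeros((600,800,3),np.uint8); o[:300,:400]=s; o[:300,400:]=w; o[300:550,:450]=b
cv2.imwrite("pics/mix.png",o)
print(pose()[:3,3])
```

```text
[310.42237018 132.19444563]
[ 0.63358619 -0.22648788  0.23610024]
```

View pics/mix.png

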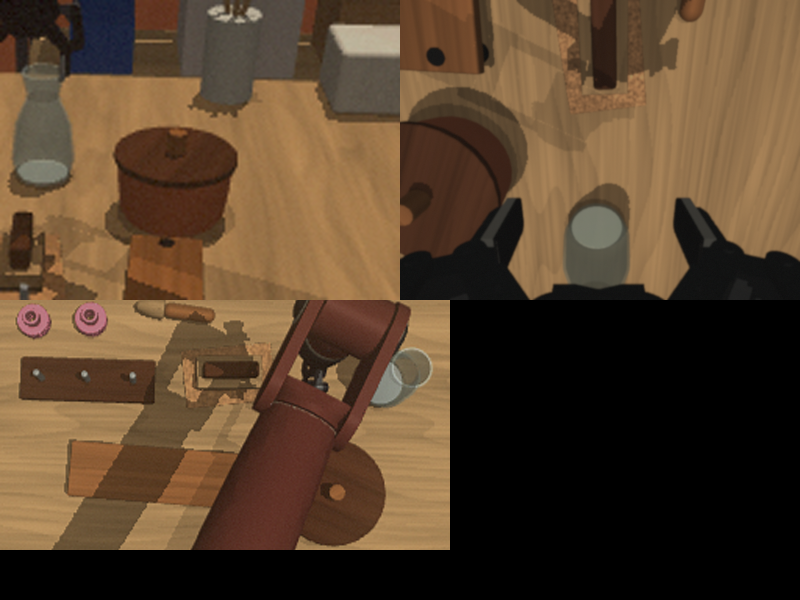

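The cover sits level on the bowl. In the wrist view the sander is still on its mat. Next I'll move above the sander and measure it along with the board.

Request:
send_rows:
  increments:
    - {"dx": 0.06,"dy": 0.005,"dz": 0,"yaw": 0,"claw": -1}
    - {"dx": 0.12,"dy": 0.005,"dz": 0,"yaw": 0,"claw": -1}
    - {"dx": 0.14,"dy": 0.005,"dz": 0,"yaw": 0,"claw": -1}
    - {"dx": 0.14,"dy": 0.005,"dz": 0,"yaw": 0,"claw": -1}
    - {"dx": 0.14,"dy": 0.005,"dz": 0,"yaw": 0,"claw": -1}

```text
time: 27.3
tool_pos: [0.636, -0.1574, 0.2358]
tool_rot: [0.0, 0.707, 0.707, -0.0]
contact_force: [-0.6, 0.4, -0.9]
gripper_width: 1.001
grasp_force: 0.0
```

Run:
```python
from h import *
c,im=snap("wrist","w4")
np.savez("pics/w4c.npz",K=c[0],T=c[1]); print(pose()[:3,3])
```

```text
[ 0.63604907 -0.15745778  0.23556472]
```

View pics/w4.png

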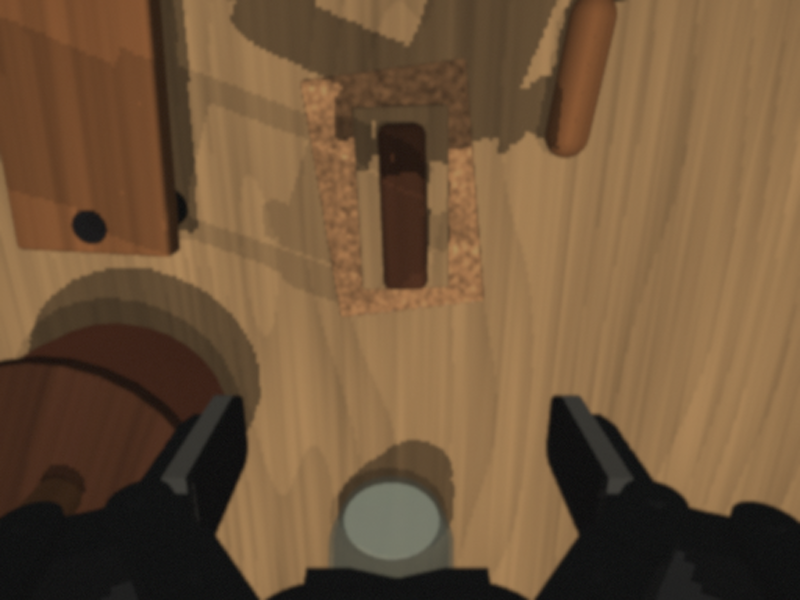

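Ridge top corners are at (378,124),(424,123),(427,288),(384,288). The mat corners are (302,82),(465,62),(482,297),(345,316), and the hole is at (89,227).

Run:
```python
from h import *
d=np.load("pics/w4c.npz"); c=(d["K"],d["T"]); k=1/1.5625
f=lambda L,z:np.array([bp(c,u*k,v*k,z)[:2] for u,v in L])
r=f([(378,124),(424,123),(427,288),(384,288)],.066); print(r.round(4),r.mean(0))
e=(r[0]+r[1]-r[2]-r[3])/2; print("len",np.hypot(*e),"wid",np.hypot(*(r[1]-r[0])),"angle",np.degrees(np.arctan2(e[1],e[0])))
m=f([(302,82),(465,62),(482,297),(345,316)],.004); print(m.round(4),m.mean(0)); e=(m[0]+m[1]-m[2]-m[3])/2; print(np.hypot(*e),np.degrees(np.arctan2(e[1],e[0])))
print("hole",f([(89,227)],.044),"board hole-end corners",f([(20,247),(171,254)],.044))
# board from the first top view
c=cam("top"); im=cv2.resize(cv2.imread("pics/top0.png"),(512,384),interpolation=cv2.INTER_AREA)
hsv=cv2.cvtColor(im,cv2.COLOR_BGR2HSV); print(hsv[240,230],hsv[240,290],hsv[275,260])
b=((hsv[...,0]<15)&(hsv[...,1]>128)&(hsv[...,2]>90)).astype(np.uint8); q=np.zeros_like(b); q[205:275,190:330]=b[205:275,190:330]
q=cv2.morphologyEx(q,cv2.MORPH_OPEN,np.ones((5,5),np.uint8))
cs,_=cv2.findContours(q,0,2); p=max(cs,key=cv2.contourArea)
W=np.array([bp(c,*x,.044)[:2] for x in p[:,0].astype(float)]).astype(np.float32)
R_=cv2.minAreaRect(W*1000); print(R_)
```

```text
[[ 0.6252 -0.0817]
 [ 0.6512 -0.0812]
 [ 0.6548 -0.1794]
 [ 0.6279 -0.1795]] [ 0.63977859 -0.13044312]
len 0.09807185637081826 wid 0.025966829486450342 angle 91.87003712870245
[[ 0.5733 -0.057 ]
 [ 0.6804 -0.0447]
 [ 0.7002 -0.2075]
 [ 0.5966 -0.223 ]] [ 0.63761074 -0.13305137]
0.16587370262089096 97.47609873240945
hole [[ 0.43804037 -0.14568375]] board hole-end corners [[ 0.39065196 -0.15895218]
 [ 0.48828416 -0.16356724]]
[ 14 162 124] [ 13 162 120] [ 17 127 139]
((446.5374755859375, -1.8888092041015625), (317.806884765625, 98.74480438232422), 86.85051727294922)
```

Run:
```python
from h import *
to(.638,-.130,.0355,np.radians(1.9))
```

```text
dx 0.0551 dy 0.0038 dz 0.4001 yaw -0.0219
```

Request:
send_rows:
  increments:
    - {"dx": 0.055,"dy": 0.004,"dz": 0.05,"yaw": -0.022,"claw": -1}
    - {"dx": 0.055,"dy": 0.004,"dz": 0.14,"yaw": -0.022,"claw": -1}
    - {"dx": 0.055,"dy": 0.004,"dz": 0.23,"yaw": -0.022,"claw": -1}
    - {"dx": 0.055,"dy": 0.004,"dz": 0.31,"yaw": -0.022,"claw": -1}
    - {"dx": 0.055,"dy": 0.004,"dz": 0.36,"yaw": -0.022,"claw": -1}
    - {"dx": 0.055,"dy": 0.004,"dz": 0.388,"yaw": -0.022,"claw": -1}
    - {"dx": 0.055,"dy": 0.004,"dz": 0.397,"yaw": -0.022,"claw": -1}
    - {"dx": 0.055,"dy": 0.004,"dz": 0.397,"yaw": -0.022,"claw": -1}
    - {"dx": 0.055,"dy": 0.004,"dz": 0.397,"yaw": -0.022,"claw": 1}
    - {"dx": 0.055,"dy": 0.004,"dz": 0.397,"yaw": -0.022,"claw": 1}
    - {"dx": 0.055,"dy": 0.004,"dz": 0.397,"yaw": -0.022,"claw": 1}
    - {"dx": 0.055,"dy": 0.004,"dz": 0.397,"yaw": -0.022,"claw": 1}
    - {"dx": 0.055,"dy": 0.004,"dz": 0.397,"yaw": -0.022,"claw": 1}
    - {"dx": 0.055,"dy": 0.004,"dz": 0.397,"yaw": -0.022,"claw": 1}
    - {"dx": 0.055,"dy": 0.004,"dz": 0.397,"yaw": -0.022,"claw": 1}
    - {"dx": 0.055,"dy": 0.004,"dz": 0.397,"yaw": -0.022,"claw": 1}

```text
time: 29.35
tool_pos: [0.6389, -0.129, 0.0376]
tool_rot: [0.001, 0.695, 0.719, 0.0]
contact_force: [1.3, 0.5, 4.2]
gripper_width: 0.317
grasp_force: 61.0
```

Run:
```python
from h import *
print(pose()[:3,3],pose()[:3,2],np.degrees(yawnow()),manip.state()["contact_force"])
```

```text
[ 0.63893916 -0.12902677  0.03764315] [ 1.56523877e-03 -3.54440372e-04 -9.99998712e-01] 1.976591405326656 [1.26595578 0.50266077 4.20534733]
```

Request:
send_rows:
  increments:
    - {"dx": 0,"dy": 0,"dz": -0.02,"yaw": 0,"claw": 1}
    - {"dx": 0,"dy": 0,"dz": -0.07,"yaw": 0,"claw": 1}
    - {"dx": 0,"dy": 0,"dz": -0.13,"yaw": 0,"claw": 1}
    - {"dx": 0,"dy": 0,"dz": -0.19,"yaw": 0,"claw": 1}
    - {"dx": 0,"dy": 0,"dz": -0.23,"yaw": 0,"claw": 1}
    - {"dx": 0,"dy": 0,"dz": -0.23,"yaw": 0,"claw": 1}

```text
time: 30.1
tool_pos: [0.6388, -0.1291, 0.1532]
tool_rot: [0.001, 0.695, 0.719, 0.0]
contact_force: [-0.7, 0.2, -3.0]
gripper_width: 0.317
grasp_force: 60.1
```

Run:
```python
from h import *
print(pose()[:3,3],manip.state()["contact_force"])
to(.4415,-.103,.130,np.radians(-3.1))
c,im=snap("wrist","w5")
```

```text
[ 0.63879603 -0.12911662  0.15315092] [-0.66625203  0.23883496 -2.95244649]
dx 0.0658 dy -0.3927 dz 0.0454 yaw 0.0591
```

Request:
send_rows:
  increments:
    - {"dx": 0.01,"dy": -0.04,"dz": 0,"yaw": 0.02,"claw": 1}
    - {"dx": 0.02,"dy": -0.12,"dz": 0,"yaw": 0.04,"claw": 1}
    - {"dx": 0.035,"dy": -0.21,"dz": 0,"yaw": 0.059,"claw": 1}
    - {"dx": 0.05,"dy": -0.3,"dz": 0,"yaw": 0.059,"claw": 1}
    - {"dx": 0.06,"dy": -0.36,"dz": 0.02,"yaw": 0.059,"claw": 1}
    - {"dx": 0.066,"dy": -0.393,"dz": 0.045,"yaw": 0.059,"claw": 1}
    - {"dx": 0.066,"dy": -0.393,"dz": 0.045,"yaw": 0.059,"claw": 1}
    - {"dx": 0.066,"dy": -0.393,"dz": 0.045,"yaw": 0.059,"claw": 1}

```text
time: 31.15
tool_pos: [0.441, -0.1027, 0.129]
tool_rot: [-0.0, 0.726, 0.688, -0.0]
contact_force: [0.7, 0.8, -3.3]
gripper_width: 0.318
grasp_force: 60.3
```

Run:
```python
from h import *
c,im=snap("wrist","w6"); print(pose()[:3,3],np.degrees(yawnow()),manip.state()["contact_force"])
to(.4415,-.103,.080,np.radians(-3.1))
P=lambda s,t,z:(proj(c,[.447+.054*s+.9985*t,-.002+.9985*s-.054*t,z])*1.5625).round(0)
print(P(-.16,-.05,.044),P(-.16,.05,.044),P(.16,-.05,.044),P(.16,.05,.044),P(-.142,0,.044))
```

```text
[ 0.44144588 -0.10288023  0.12953185] -3.088409801374613 [-0.15108852 -1.55174981 -3.27493877]
dx -0.0002 dy 0.0001 dz 0.0991 yaw 0.0001
[298. 414.] [499. 414.] [ 234. -515.] [ 567. -515.] [398. 381.]
```

View pics/w6.png

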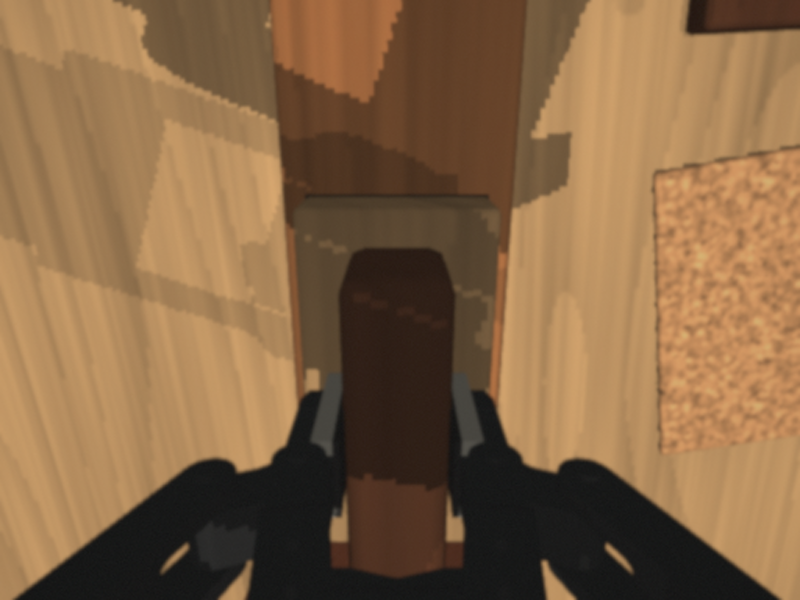

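Run:
```python
from h import *
c=cam("wrist"); k=1/1.5625
z=pose()[2,3]-.0336
a=bp(c,398*k,197*k,z); b=bp(c,398*k,208*k,z+.027); e=np.array([.054,.9985])
print(a,b,[(p[:2]-[.447,-.002])@e for p in(a,b)], (pose()[:2,3]-[.447,-.002])@e)
to(.4415,-.103,.0805,np.radians(-3.1))
```

```text
[ 0.44455523 -0.04689956  0.09593185] [ 0.44452561 -0.04577414  0.12293185] [np.float64(-0.04496423200540632), np.float64(-0.043842100608523005)] -0.10102883144118595
dx -0.0002 dy 0.0001 dz 0.0981 yaw 0.0001
```

Request:
send_rows:
  increments:
    - {"dx": 0,"dy": 0,"dz": 0.03,"yaw": 0,"claw": 1}
    - {"dx": 0,"dy": 0,"dz": 0.06,"yaw": 0,"claw": 1}
    - {"dx": 0,"dy": 0,"dz": 0.085,"yaw": 0,"claw": 1}
    - {"dx": 0,"dy": 0,"dz": 0.098,"yaw": 0,"claw": 1}
    - {"dx": 0,"dy": 0,"dz": 0.102,"yaw": 0,"claw": 1}
    - {"dx": 0,"dy": 0,"dz": 0.102,"yaw": 0,"claw": 1}

```text
time: 31.95
tool_pos: [0.441, -0.1028, 0.0785]
tool_rot: [0.0, 0.726, 0.688, 0.0]
contact_force: [1.4, -0.6, -4.1]
gripper_width: 0.318
grasp_force: 60.5
```

Request:
send_rows:
  increments:
    - {"dx": 0,"dy": 0,"dz": 0.004,"yaw": 0,"claw": 1}
    - {"dx": 0,"dy": 0,"dz": 0.008,"yaw": 0,"claw": 1}
    - {"dx": 0,"dy": 0,"dz": 0.012,"yaw": 0,"claw": 1}
    - {"dx": 0,"dy": 0,"dz": 0.014,"yaw": 0,"claw": 1}
    - {"dx": 0,"dy": 0,"dz": 0.014,"yaw": 0,"claw": 1}
    - {"dx": 0,"dy": 0,"dz": 0.014,"yaw": 0,"claw": 1}

```text
time: 32.7
tool_pos: [0.4414, -0.103, 0.072]
tool_rot: [0.001, 0.726, 0.688, 0.0]
contact_force: [0.3, -0.5, 5.3]
gripper_width: 0.32
grasp_force: 61.5
```

Run:
```python
from h import *
import time
s=manip.state(); print(s["tool_pos"],s["contact_force"],np.degrees(yawnow()),pose()[:3,2])
for i in range(5):
    manip.grab_frame("side"); s=manip.state(); print(s["tool_pos"].round(4),s["contact_force"].round(2))
e=np.array([.054,.9985]); t=np.array([.447,-.002])+.106*e; to(*t,.0710,np.radians(-3.1))
```

```text
[ 0.44141122 -0.1029848   0.07202681] [ 0.25739753 -0.50798172  5.33357256] -3.095722755246864 [ 1.66649609e-03 -6.52500240e-04 -9.99998399e-01]
[ 0.4414 -0.103   0.072 ] [ 0.98 -0.02  5.03]
[ 0.4414 -0.103   0.072 ] [ 0.92 -0.65  5.33]
[ 0.4414 -0.103   0.072 ] [0.25 0.6  5.04]
[ 0.4414 -0.103   0.072 ] [1.05 0.57 5.38]
[ 0.4414 -0.103   0.072 ] [ 0.63 -0.47  4.76]
dx 0.4143 dy 0.0003 dz 0.0017 yaw 0.0001
```

Request:
send_rows:
  increments:
    - {"dx": 0,"dy": 0,"dz": 0.0015,"yaw": 0,"claw": 1}
    - {"dx": 0,"dy": 0,"dz": 0.0027,"yaw": 0,"claw": 1}
    - {"dx": 0,"dy": 0,"dz": 0.0027,"yaw": 0,"claw": 1}
    - {"dx": 0,"dy": 0,"dz": 0.0027,"yaw": 0,"claw": 1}

```text
time: 33.45
tool_pos: [0.4414, -0.103, 0.0708]
tool_rot: [0.001, 0.726, 0.688, 0.0]
contact_force: [-0.1, 0.5, 6.2]
gripper_width: 0.314
grasp_force: 61.7
```

Request:
send_rows:
  increments:
    - {"dx": 0.003,"dy": 0,"dz": 0.0005,"yaw": 0,"claw": 1}
    - {"dx": 0.009,"dy": 0,"dz": 0.0005,"yaw": 0,"claw": 1}
    - {"dx": 0.018,"dy": 0,"dz": 0.0005,"yaw": 0,"claw": 1}
    - {"dx": 0.03,"dy": 0,"dz": 0.0005,"yaw": 0,"claw": 1}
    - {"dx": 0.042,"dy": 0,"dz": 0.0005,"yaw": 0,"claw": 1}
    - {"dx": 0.054,"dy": 0,"dz": 0.0005,"yaw": 0,"claw": 1}
    - {"dx": 0.066,"dy": 0,"dz": 0.0005,"yaw": 0,"claw": 1}
    - {"dx": 0.078,"dy": 0,"dz": 0.0005,"yaw": 0,"claw": 1}
    - {"dx": 0.09,"dy": 0,"dz": 0.0005,"yaw": 0,"claw": 1}
    - {"dx": 0.102,"dy": 0,"dz": 0.0005,"yaw": 0,"claw": 1}

```text
time: 34.7
tool_pos: [0.4448, -0.0535, 0.0711]
tool_rot: [0.003, 0.726, 0.688, -0.0]
contact_force: [-0.9, -6.2, 6.2]
gripper_width: 0.317
grasp_force: 61.7
```

Request:
send_rows:
  increments:
    - {"dx": 0.012,"dy": 0,"dz": 0.0003,"yaw": 0,"claw": 1}
    - {"dx": 0.024,"dy": 0,"dz": 0.0005,"yaw": 0,"claw": 1}
    - {"dx": 0.036,"dy": 0,"dz": 0.0005,"yaw": 0,"claw": 1}
    - {"dx": 0.048,"dy": 0,"dz": 0.0005,"yaw": 0,"claw": 1}
    - {"dx": 0.06,"dy": 0,"dz": 0.0005,"yaw": 0,"claw": 1}
    - {"dx": 0.072,"dy": 0,"dz": 0.0005,"yaw": 0,"claw": 1}
    - {"dx": 0.084,"dy": 0,"dz": 0.0005,"yaw": 0,"claw": 1}
    - {"dx": 0.096,"dy": 0,"dz": 0.0005,"yaw": 0,"claw": 1}
    - {"dx": 0.108,"dy": 0,"dz": 0.0005,"yaw": 0,"claw": 1}
    - {"dx": 0.12,"dy": 0,"dz": 0.0005,"yaw": 0,"claw": 1}

```text
time: 35.95
tool_pos: [0.4481, 0.0066, 0.0708]
tool_rot: [0.003, 0.726, 0.688, -0.0]
contact_force: [0.2, -6.1, 6.8]
gripper_width: 0.319
grasp_force: 61.7
```

Request:
send_rows:
  increments:
    - {"dx": 0.012,"dy": 0,"dz": 0,"yaw": 0,"claw": 1}
    - {"dx": 0.024,"dy": 0,"dz": 0,"yaw": 0,"claw": 1}
    - {"dx": 0.036,"dy": 0,"dz": 0,"yaw": 0,"claw": 1}
    - {"dx": 0.048,"dy": 0,"dz": 0,"yaw": 0,"claw": 1}
    - {"dx": 0.06,"dy": 0,"dz": 0,"yaw": 0,"claw": 1}
    - {"dx": 0.072,"dy": 0,"dz": 0,"yaw": 0,"claw": 1}
    - {"dx": 0.084,"dy": 0,"dz": 0,"yaw": 0,"claw": 1}
    - {"dx": 0.096,"dy": 0,"dz": 0,"yaw": 0,"claw": 1}
    - {"dx": 0.108,"dy": 0,"dz": 0,"yaw": 0,"claw": 1}
    - {"dx": 0.12,"dy": 0,"dz": 0,"yaw": 0,"claw": 1}
    - {"dx": 0.132,"dy": 0,"dz": 0,"yaw": 0,"claw": 1}
    - {"dx": 0.144,"dy": 0,"dz": 0,"yaw": 0,"claw": 1}
    - {"dx": 0.156,"dy": 0,"dz": 0,"yaw": 0,"claw": 1}
    - {"dx": 0.168,"dy": 0,"dz": 0,"yaw": 0,"claw": 1}
    - {"dx": 0.178,"dy": 0,"dz": 0,"yaw": 0,"claw": 1}
    - {"dx": 0.186,"dy": 0,"dz": 0,"yaw": 0,"claw": 1}
    - {"dx": 0.191,"dy": 0,"dz": 0,"yaw": 0,"claw": 1}
    - {"dx": 0.192,"dy": 0,"dz": 0,"yaw": 0,"claw": 1}

```text
time: 38.2
tool_pos: [0.4531, 0.1026, 0.0705]
tool_rot: [0.002, 0.726, 0.688, -0.0]
contact_force: [-0.6, -6.2, 6.3]
gripper_width: 0.32
grasp_force: 61.8
```

Run:
```python
from h import *
s=manip.state(); print(s["tool_pos"],s["contact_force"],np.degrees(yawnow()))
e=np.array([.054,.9985]);print((s["tool_pos"][:2]-[.447,-.002])@e,(s["tool_pos"][:2]-[.447,-.002])@[.9985,-.054])
c,im=snap("top","t6",(185,195,335,285),5.3)
```

```text
[0.45307159 0.1026452  0.07053462] [-0.61643308 -6.16724222  6.32514548] -3.0497333877601083
0.10481609890482264 0.0004116385048312209
```

View pics/t6.png

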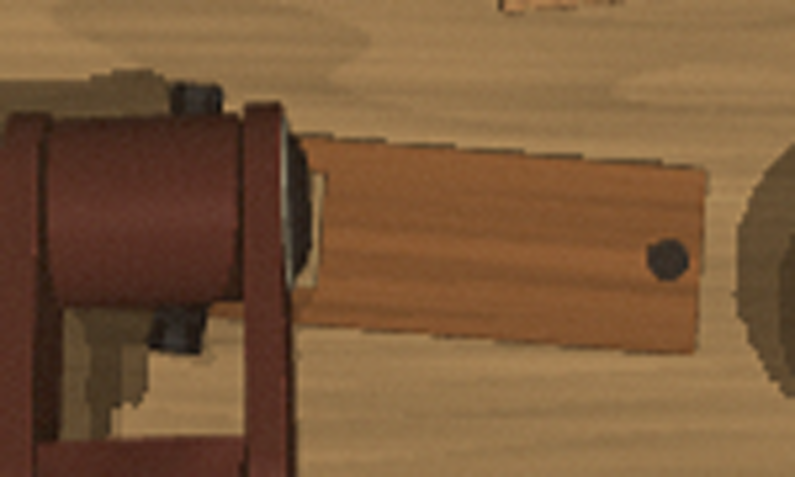

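Run:
```python
from h import *
c=cam("top"); e=np.array([.054,.9985])
for u,v,z in((323,230,.064),(318,230,.037),(700,260,.037),(667,260,.037)):
    p=bp(c,185+u/5.3-.5,195+v/5.3-.5,z); print(p,(p[:2]-[.447,-.002])@e)
```

```text
[0.44955039 0.0398339  0.064     ] 0.04190886592521685
[0.44985144 0.0431143  0.037     ] 0.045200610781281285
[ 0.43916006 -0.16095987  0.037     ] -0.15914478673265237
[ 0.4387075 -0.1433769  0.037    ] -0.14161263220179038
```

Request:
send_rows:
  increments:
    - {"dx": 0.003,"dy": 0,"dz": 0,"yaw": 0,"claw": 1}
    - {"dx": 0.004,"dy": 0,"dz": 0,"yaw": 0,"claw": 1}
    - {"dx": 0.004,"dy": 0,"dz": 0,"yaw": 0,"claw": 1}
    - {"dx": 0.001,"dy": 0,"dz": 0,"yaw": 0,"claw": 1}
    - {"dx": -0.005,"dy": 0,"dz": 0,"yaw": 0,"claw": 1}
    - {"dx": -0.014,"dy": 0,"dz": 0,"yaw": 0,"claw": 1}
    - {"dx": -0.026,"dy": 0,"dz": 0,"yaw": 0,"claw": 1}
    - {"dx": -0.038,"dy": 0,"dz": 0,"yaw": 0,"claw": 1}
    - {"dx": -0.05,"dy": 0,"dz": 0,"yaw": 0,"claw": 1}
    - {"dx": -0.062,"dy": 0,"dz": 0,"yaw": 0,"claw": 1}
    - {"dx": -0.074,"dy": 0,"dz": 0,"yaw": 0,"claw": 1}
    - {"dx": -0.086,"dy": 0,"dz": 0,"yaw": 0,"claw": 1}

```text
time: 39.75
tool_pos: [0.4509, 0.0623, 0.0707]
tool_rot: [-0.0, 0.726, 0.688, 0.002]
contact_force: [0.5, 6.6, 6.7]
gripper_width: 0.317
grasp_force: 61.8
```

Request:
send_rows:
  increments:
    - {"dx": -0.012,"dy": 0,"dz": 0,"yaw": 0,"claw": 1}
    - {"dx": -0.024,"dy": 0,"dz": 0,"yaw": 0,"claw": 1}
    - {"dx": -0.036,"dy": 0,"dz": 0,"yaw": 0,"claw": 1}
    - {"dx": -0.048,"dy": 0,"dz": 0,"yaw": 0,"claw": 1}
    - {"dx": -0.06,"dy": 0,"dz": 0,"yaw": 0,"claw": 1}
    - {"dx": -0.072,"dy": 0,"dz": 0,"yaw": 0,"claw": 1}
    - {"dx": -0.084,"dy": 0,"dz": 0,"yaw": 0,"claw": 1}
    - {"dx": -0.096,"dy": 0,"dz": 0,"yaw": 0,"claw": 1}
    - {"dx": -0.108,"dy": 0,"dz": 0,"yaw": 0,"claw": 1}
    - {"dx": -0.12,"dy": 0,"dz": 0,"yaw": 0,"claw": 1}
    - {"dx": -0.132,"dy": 0,"dz": 0,"yaw": 0,"claw": 1}
    - {"dx": -0.144,"dy": 0,"dz": 0,"yaw": 0,"claw": 1}

```text
time: 41.25
tool_pos: [0.4468, -0.0097, 0.0705]
tool_rot: [-0.0, 0.726, 0.688, 0.002]
contact_force: [1.1, 6.3, 7.1]
gripper_width: 0.319
grasp_force: 61.8
```

Request:
send_rows:
  increments:
    - {"dx": -0.012,"dy": 0,"dz": 0,"yaw": 0,"claw": 1}
    - {"dx": -0.024,"dy": 0,"dz": 0,"yaw": 0,"claw": 1}
    - {"dx": -0.036,"dy": 0,"dz": 0,"yaw": 0,"claw": 1}
    - {"dx": -0.048,"dy": 0,"dz": 0,"yaw": 0,"claw": 1}
    - {"dx": -0.06,"dy": 0,"dz": 0,"yaw": 0,"claw": 1}
    - {"dx": -0.072,"dy": 0,"dz": 0,"yaw": 0,"claw": 1}
    - {"dx": -0.084,"dy": 0,"dz": 0,"yaw": 0,"claw": 1}
    - {"dx": -0.096,"dy": 0,"dz": 0,"yaw": 0,"claw": 1}
    - {"dx": -0.108,"dy": 0,"dz": 0,"yaw": 0,"claw": 1}
    - {"dx": -0.12,"dy": 0,"dz": 0,"yaw": 0,"claw": 1}
    - {"dx": -0.132,"dy": 0,"dz": 0,"yaw": 0,"claw": 1}
    - {"dx": -0.144,"dy": 0,"dz": 0,"yaw": 0,"claw": 1}
    - {"dx": -0.156,"dy": 0,"dz": 0,"yaw": 0,"claw": 1}
    - {"dx": -0.168,"dy": 0,"dz": 0,"yaw": 0,"claw": 1}
    - {"dx": -0.178,"dy": 0,"dz": 0,"yaw": 0,"claw": 1}
    - {"dx": -0.186,"dy": 0,"dz": 0,"yaw": 0,"claw": 1}
    - {"dx": -0.19,"dy": 0,"dz": 0,"yaw": 0,"claw": 1}
    - {"dx": -0.19,"dy": 0,"dz": 0,"yaw": 0,"claw": 1}

```text
time: 43.5
tool_pos: [0.4414, -0.1048, 0.0702]
tool_rot: [-0.0, 0.726, 0.688, 0.001]
contact_force: [0.2, 5.7, 7.9]
gripper_width: 0.318
grasp_force: 61.8
```

Run:
```python
from h import *
s=manip.state(); print(s["tool_pos"],s["contact_force"],np.degrees(yawnow()))
e=np.array([.054,.9985]);print((s["tool_pos"][:2]-[.447,-.002])@e,(s["tool_pos"][:2]-[.447,-.002])@[.9985,-.054])
c,im=snap("side","s2",(240,130,380,235),5.5)
```

```text
[ 0.44140122 -0.10483417  0.0702466 ] [0.22170444 5.67771921 7.88584969] -3.1230368189760256
-0.10298225527139958 -3.733475617059658e-05
```

View pics/s2.png

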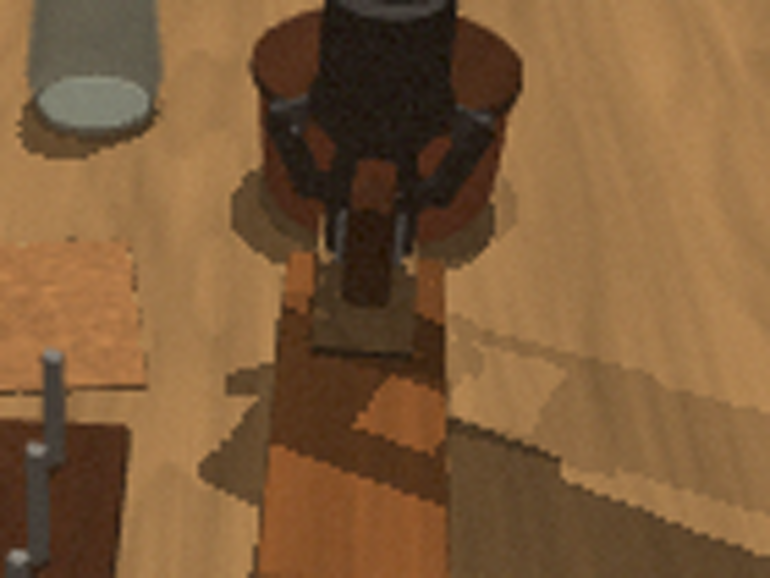

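The return stroke ended with the block past the hole end and the bowl still covered. Next I lift the block and take it to the mat.

Request:
send_rows:
  increments:
    - {"dx": 0,"dy": 0,"dz": -0.02,"yaw": 0,"claw": 1}
    - {"dx": 0,"dy": 0,"dz": -0.06,"yaw": 0,"claw": 1}
    - {"dx": 0,"dy": 0,"dz": -0.12,"yaw": 0,"claw": 1}
    - {"dx": 0,"dy": 0,"dz": -0.16,"yaw": 0,"claw": 1}
    - {"dx": 0,"dy": 0,"dz": -0.16,"yaw": 0,"claw": 1}

```text
time: 44.18
tool_pos: [0.4408, -0.106, 0.1501]
tool_rot: [0.001, 0.726, 0.688, 0.0]
contact_force: [-0.3, -0.7, -3.2]
gripper_width: 0.317
grasp_force: 60.6
```

Run:
```python
from h import *
print(pose()[:3,3]); to(.637,-.1305,.14,np.radians(7.2))
```

```text
[ 0.44075703 -0.10602824  0.15012125]
dx -0.0276 dy 0.3945 dz 0.0209 yaw -0.1199
```

Request:
send_rows:
  increments:
    - {"dx": -0.003,"dy": 0.04,"dz": 0,"yaw": -0.03,"claw": 1}
    - {"dx": -0.008,"dy": 0.12,"dz": 0,"yaw": -0.06,"claw": 1}
    - {"dx": -0.014,"dy": 0.21,"dz": 0,"yaw": -0.09,"claw": 1}
    - {"dx": -0.02,"dy": 0.3,"dz": 0,"yaw": -0.12,"claw": 1}
    - {"dx": -0.025,"dy": 0.37,"dz": 0,"yaw": -0.12,"claw": 1}
    - {"dx": -0.028,"dy": 0.394,"dz": 0.02,"yaw": -0.12,"claw": 1}
    - {"dx": -0.028,"dy": 0.394,"dz": 0.02,"yaw": -0.12,"claw": 1}
    - {"dx": -0.028,"dy": 0.394,"dz": 0.02,"yaw": -0.12,"claw": 1}

```text
time: 45.18
tool_pos: [0.6348, -0.13, 0.1381]
tool_rot: [-0.001, 0.661, 0.75, -0.001]
contact_force: [0.3, 0.0, -3.2]
gripper_width: 0.315
grasp_force: 60.5
```

Run:
```python
from h import *
print(pose()[:3,3]); to(.637,-.1305,.0385,np.radians(7.2))
```

```text
[ 0.63482639 -0.12999232  0.13809026]
dx -0.0018 dy 0.0047 dz 0.1992 yaw 0.0001
```

Request:
send_rows:
  increments:
    - {"dx": -0.002,"dy": 0.004,"dz": 0.05,"yaw": 0,"claw": 1}
    - {"dx": -0.002,"dy": 0.004,"dz": 0.11,"yaw": 0,"claw": 1}
    - {"dx": -0.002,"dy": 0.004,"dz": 0.16,"yaw": 0,"claw": 1}
    - {"dx": -0.002,"dy": 0.004,"dz": 0.185,"yaw": 0,"claw": 1}
    - {"dx": -0.002,"dy": 0.004,"dz": 0.195,"yaw": 0,"claw": 1}
    - {"dx": -0.002,"dy": 0.004,"dz": 0.199,"yaw": 0,"claw": 1}
    - {"dx": -0.002,"dy": 0.004,"dz": 0.2,"yaw": 0,"claw": 1}

```text
time: 46.05
tool_pos: [0.6393, -0.1313, 0.0406]
tool_rot: [0.001, 0.661, 0.75, 0.0]
contact_force: [-0.9, -0.6, -3.4]
gripper_width: 0.314
grasp_force: 60.6
```

Request:
send_rows:
  increments:
    - {"dx": 0.002,"dy": -0.003,"dz": 0.003,"yaw": 0,"claw": 1}
    - {"dx": 0.002,"dy": -0.003,"dz": 0.0055,"yaw": 0,"claw": 1}
    - {"dx": 0.002,"dy": -0.003,"dz": 0.0055,"yaw": 0,"claw": 1}

```text
time: 46.42
tool_pos: [0.6373, -0.1302, 0.0377]
tool_rot: [0.0, 0.661, 0.75, 0.0]
contact_force: [-2.7, 0.7, 2.6]
gripper_width: 0.314
grasp_force: 61.3
```

Request:
send_rows:
  increments:
    - {"dx": 0.002,"dy": -0.003,"dz": 0.0045,"yaw": 0,"claw": 0}
    - {"dx": 0.002,"dy": -0.003,"dz": 0.0045,"yaw": 0,"claw": -0.5}
    - {"dx": 0.002,"dy": -0.003,"dz": 0.0045,"yaw": 0,"claw": -1}
    - {"dx": 0.002,"dy": -0.003,"dz": 0.0045,"yaw": 0,"claw": -1}
    - {"dx": 0.002,"dy": -0.003,"dz": 0.0045,"yaw": 0,"claw": -1}
    - {"dx": 0.002,"dy": -0.003,"dz": -0.03,"yaw": 0,"claw": -1}
    - {"dx": 0.002,"dy": -0.003,"dz": -0.1,"yaw": 0,"claw": -1}
    - {"dx": 0.002,"dy": -0.003,"dz": -0.2,"yaw": 0,"claw": -1}
    - {"dx": 0.002,"dy": -0.003,"dz": -0.3,"yaw": 0,"claw": -1}
    - {"dx": 0.06,"dy": -0.003,"dz": -0.4,"yaw": 0,"claw": -1}
    - {"dx": 0.16,"dy": -0.003,"dz": -0.42,"yaw": 0,"claw": -1}
    - {"dx": 0.28,"dy": -0.003,"dz": -0.42,"yaw": 0,"claw": -1}
    - {"dx": 0.4,"dy": -0.003,"dz": -0.42,"yaw": 0,"claw": -1}
    - {"dx": 0.5,"dy": -0.003,"dz": -0.42,"yaw": 0,"claw": -1}
    - {"dx": 0.5,"dy": -0.003,"dz": -0.42,"yaw": 0,"claw": -1}
    - {"dx": 0.5,"dy": -0.003,"dz": -0.42,"yaw": 0,"claw": -1}

```text
time: 48.42
tool_pos: [0.6043, 0.1173, 0.2477]
tool_rot: [0.001, 0.661, 0.75, 0.0]
contact_force: [0.4, 0.4, 0.7]
gripper_width: 0.998
grasp_force: 0.0
```

Run:
```python
from h import *
snap("top","t7"); snap("side","s3")
a=cv2.imread("pics/t7.png"); b=cv2.imread("pics/s3.png")
o=np.zeros((600,800,3),np.uint8); o[:300]=a[180:480]; o[300:]=cv2.resize(b[130:355,250:850],(800,300))[:300]
cv2.imwrite("pics/fin.png",o); print(pose()[:3,3],manip.state()["time"])
```

```text
[0.60440988 0.11638656 0.24725093] 48.525
```

View pics/fin.png

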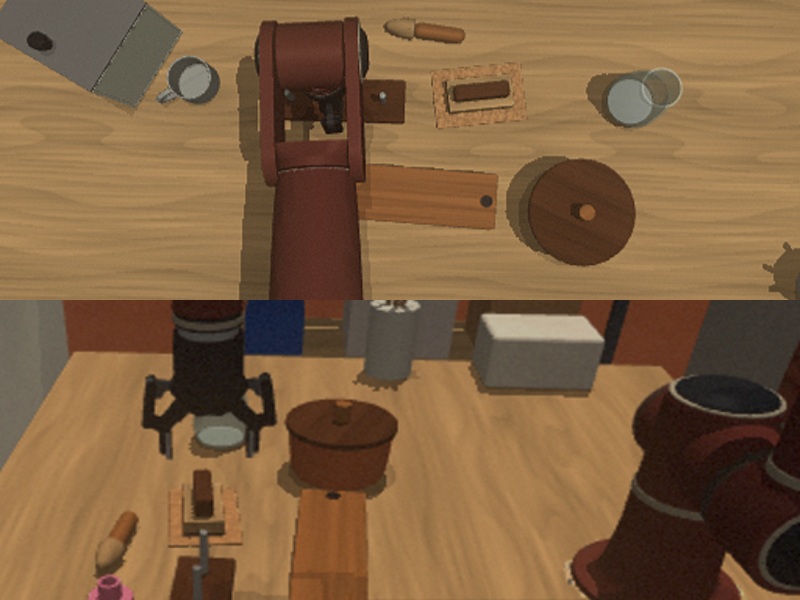

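The block lies centred on the mat at (480,92). The cover is seated on the bowl at (582,212), and the bystanders look unmoved. Handing in.

```bash
python3 -c "
from plant import manip
print(manip.job_done())"
```

```text
the job is handed in; nothing more can be done
None
```

I handed the job in at about 48.5 s: both bobbins are in the covered bowl, the board got one full stroke each way at about 10 N, the sanding block is flat on its mat, and the reamer, cup and carafe weren't touched.

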